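Turn over the plate in the flip-over work frame

TASK

The plywood side plate clamped in the flip-over frame shows its bare face. Take the wooden paddle handle, swing the frame half a turn over the top until it lies fully down on the rest posts of the other side, with the face that carries the servo and standoffs showing, and let go. Turn it steadily and lower it gently, never letting it flop or slam, and leave the tools and parts lying around it where they are.

Things in the scene. Friction and masses are not known exactly. Their poses are not given: they have to be found in the camera images.
- holder: Heavy plywood stand, fixed, 290 mm long (x), 200 mm wide (y). Origin on the table under the middle of the frame's axle. x runs away from the robot (yawed up to 0.28 rad either way), y left, z up. Its plywood bed slopes 35 degrees, far end higher; an upright at each end of the bed holds the axle 80 mm above it.
- pivot (a point): Middle of the frame's axle, fixed, 170 mm above the table. x: along the axle, away from the robot, up the 35 degree slope. y: level, left. z: square to the slope, leaning 35 degrees toward the robot. Uprights, up to 56 mm wide (y), stand at x = -118 and +118 mm, tops 24 mm past the axle (z). Rubber-tipped rest posts at x = +-86, y = +-72 mm hold the frame up in the plane of the slope.
- work_frame (a joint): Turn of the frame about x of pivot, rad. 0 at the start: paddle to the left (+y), bare face up, lying on the left posts. Grows as the paddle rises; pi/2: paddle along z of pivot; pi (stop): paddle to the right, on the right posts, servo face up. Nearly free but heavier on the paddle side: about 1 N at the paddle lifts it; let go, it falls to the side it leans to and stays there.
- plate (a point): Point of the frame on its axle; turns with it (x along the axle, y toward the paddle, z out of the bare face). Aluminium frame, 0.4 kg, 200 mm along x, 12 mm thick, from y = -61 to +81 mm, holding a 5 mm plywood plate. The bare face has only slots, flat screw heads; the other carries a blue 40 x 36 mm servo standing 26 mm and four 25 mm standoffs.
- paddle (a point): Grip point of the wooden paddle handle, 130 mm from the axle, middle of its width and thickness; turns with the frame. Paddle: 44 mm wide along the axle (x), 14 mm thick (z), reaching from 93 to 155 mm from the axle (y outward). Pinched across its width, fingers closing along the axle, it turns between the pads, so the tool can stay square to the slope for the whole swing.
- rotary_tool: Bystander: black rotary tool lying on the table, 190 mm long, 52 mm thick, with a 38 mm cutting disc. Origin under its middle.
- screwdriver: Bystander: screwdriver, 170 mm long, lying on the table. Origin under its middle.
- screw_jar: Bystander: clear jar with a black lid, 64 mm across, 75 mm high. Origin under its middle.
- tape_roll: Bystander: roll of paper tape lying flat, 90 mm across, 24 mm high. Origin under its middle.
- spare_servo: Bystander: spare servo lying on its side, 54 x 36 x 20 mm. Origin under its middle.
- ply_bracket: Bystander: flat laser-cut plywood bracket, 110 x 75 mm, 5 mm thick. Origin under its long bar.
- nut_tray: Bystander: open grey tray, 90 x 70 x 30 mm. Origin under its middle.
- calipers: Bystander: sliding calipers, 200 mm long, 13 mm high, lying on the table. Origin under the middle.

How it is judged:
By the outcome, as a careful person would: the job done as asked, in the order asked, and still so for the second after the job is handed in, with the robot touching nothing.
It also fails if it takes over 40 s, if anything falls off the work surface, if the arm or the gripper's body presses on something with over 40 N, if the wrist force passes 120 N, or if a joint passes its speed limit or range.

ROBOT

A 7-joint arm with a two-finger parallel gripper is mounted at the origin on the work surface. World frame = base frame: x ahead of the robot, y to its left, z up, the work surface at z = 0. Lengths are in m, angles in rad, forces in N, time in s.
With the tool pointing down it reaches from about 0.35 to 0.9 m from the base axis. Payload 7.2 kg.
Tool frame: the origin (TCP) lies midway between the tips of the shut fingers; the grasp point (between the pads) lies 19 mm behind it (ctrl.grasp_offset is the distance from the TCP to the grasp point, in m); z points along the fingers, y is the direction in which the jaws open and shut (so a half turn about z gives the same grasp; the last joint's range is limited). The gripper opens to 85 mm and grips with 20 to 120 N. Pads are 22 mm wide; open, the fingers measure 114 mm over their backs; the gripper's body (76 mm by 85 mm) begins 54 mm behind the grasp point. The pads swing forward as they close: fully open they stand 13 mm farther back than shut.
Start: joints at [1.037, 0.411, -0.013, 1.596, 0.006, 1.134, -0.082], TCP at [0.281, -0.558, 0.209] pointing down, gripper open.
Joint ranges: [-2.95, 2.95], [-0.29, 1.99], [-1.47, 1.44], [0.14, 2.54], [-1.03, 4.17], [0.13, 1.85], [-2.86, 2.86]. Speed limits (rad/s): [2.39, 2.39, 3.01, 3.01, 3.14, 3.14, 3.14].

INTERFACE

Orientations are given as a unit quaternion [x, y, z, w].
In Python, from cell import ctrl, cams gives the robot as it stands.
- The arm moves only by the tool carry_out, never from a script. Its arguments are lists of equal length, an entry for each row: "xyz": the shift along the tool's x, y, z in mm, a list of three; "rot": the turn, a rotation vector about the tool's x, y, z in degrees, a list of three; "claw": the gripper's target within -1 to 1 (fully open at 1, half-way at 0, shut at -1). A call has 1 to 10 rows; each row is the pose to reach, as a shift and turn from the pose commanded when the call began, along the tool's axes at that moment; what a row does not reach only later rows make up. A row lasts 1/12 s, in which the tool goes at most 41.7 mm and 7.16 degrees, less where a joint would pass 70% of its speed; a pose out of reach is approached as far as the arm can. A call with a gripper value outside its range is refused whole. The fingers move at their own pace and stop on an object; "force" is the grip in N (left out, the last holds). Time passes only in rows, so rows that repeat a pose let the fingers close. It gives the time, the measured TCP pose, the force and the opening at its end, in the units of the state.
- ctrl.observe(): the state, without advancing time (a new reading comes with each control period).
- cams.snapshot(name): name is "scene" or "side" or "wrist"; returns a dict with "frame" (420x560x3 uint8, red, green, blue), "intrinsics" (3x3 intrinsics, pixels), "world_to_cam" (4x4, takes a point from world to camera coordinates); the wrist camera has in their place "tool_from_camera" (4x4, takes a point from camera to tool coordinates, whose origin is the TCP and whose axes are the flange's). Camera axes: x right, y up, looking along -z (the intrinsics and any distortion apply to the point x, -y, -z); pixel columns grow to the right and rows downward; lengths in m; the calibration is good to about 2 mm. A picture is of the moment at which its call begins: read the wrist's pose just before it. There is no depth.
- ctrl.sign_off(): hands the job in, once; it reports no verdict.
The state is a dict: "time_s": time; "joints": joint angles; "dq": joint speeds; "joint_efforts": joint torques, N m; "tcp_pos": TCP position; "ee_rot": TCP orientation; "ft_force": force on the tool from outside, world axes, zero at the start; "wrist_torque": the same for the moment, N m; "width": opening from 0.0 (shut) to 1.0 (fully open).
Only numpy, scipy, OpenCV 4.12 (cv2) and the standard library are available. Lean on these libraries where they do the work, as an engineer would, in place of code of your own. Each camera call takes 0.05 s, during which the arm holds its last target.

## Working session

There is one attempt and no reset: what is moved stays moved. The work goes in short steps, Python scripts to look and compute and a tool call to move; the robot and the scene stay as the last step left them, time stands still between calls to the robot, and variables do not carry over. Pictures are saved under pics/ and viewed, and the job is handed in when it is done.

Besides the shell and the picture viewer there is one more tool, called after "Request:" as a command line: name --argument value ..., lists and objects as JSON in quotes. carry_out: Moves the arm, as the interface text tells. Its arguments: {"type":"object","properties":{"xyz":{"type":"array"},"rot":{"type":"array"},"claw":{"type":"array"},"force":{"type":"number"}},"required":["xyz","rot","claw"]}

```bash
ls; mkdir -p pics
python3 - <<'E'
from cell import ctrl,cams
import cv2,json
s=ctrl.observe()
for k,v in s.items(): print(k,v)
print(ctrl.grasp_offset)
for n in ["scene","side","wrist"]:
    d=cams.snapshot(n)
    cv2.imwrite(f"pics/{n}0.png",d["frame"][:,:,::-1])
    print(n,d["intrinsics"],d.get("world_to_cam",d.get("tool_from_camera")), d.keys())
E
```

```text
pics
time_s 0.0
joints [ 1.03677254  0.41189493 -0.01268847  1.5970669   0.0055533   1.13430331
 -0.08220223]
dq [-0.00098713 -0.00040398 -0.00016164  0.0017046   0.00084305  0.00096784
  0.00049722]
joint_efforts [ 1.89488583e-04 -6.00612473e+01  6.82065357e-01 -2.99406087e+01
  1.38393612e-02  1.04789445e-02 -3.30983164e-05]
tcp_pos [ 0.28044012 -0.55793938  0.20844696]
ee_rot [ 9.73000270e-01  2.30802521e-01 -2.29454034e-04 -7.86046710e-04]
ft_force [ 0.12761576  0.61965005 -0.51992425]
wrist_torque [-0.00254588 -0.00087298  0.02600262]
width 0.9994921534453295
0.0187
scene [[419.59778279   0.         285.29318515]
 [  0.         419.59778279 208.5300132 ]
 [  0.           0.           1.        ]] [[-0.43796625  0.89877045  0.01993092  0.18892635]
 [-0.64244953 -0.32841661  0.69238799  0.33904368]
 [ 0.62884351  0.29043796  0.72125005 -1.66341706]
 [ 0.          0.          0.          1.        ]] dict_keys(['frame', 'intrinsics', 'world_to_cam'])
side [[536.70130133   0.         284.78145512]
 [  0.         536.70130133 214.15716275]
 [  0.           0.           1.        ]] [[ 0.99853369 -0.05409535 -0.00204003 -0.58239472]
 [ 0.0332325   0.58281203  0.81192718 -0.18212591]
 [-0.04273253 -0.81080444  0.58375517 -1.17376413]
 [ 0.          0.          0.          1.        ]] dict_keys(['frame', 'intrinsics', 'world_to_cam'])
wrist [[354.55534643   0.         282.64787209]
 [  0.         354.55534643 205.19644287]
 [  0.           0.           1.        ]] [[ 1.20678421e-03  9.49188841e-01  3.14704761e-01  8.03355614e-02]
 [ 9.99999068e-01 -9.44645387e-04 -9.85483088e-04  4.87013196e-04]
 [-6.38125150e-04  3.14705657e-01 -9.49189097e-01 -1.64944417e-01]
 [ 0.00000000e+00  0.00000000e+00  0.00000000e+00  1.00000000e+00]] dict_keys(['frame', 'intrinsics', 'tool_from_camera'])
```

View pics/scene0.png

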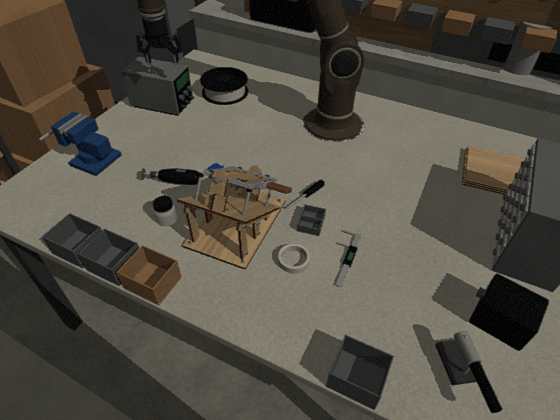

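View pics/side0.png

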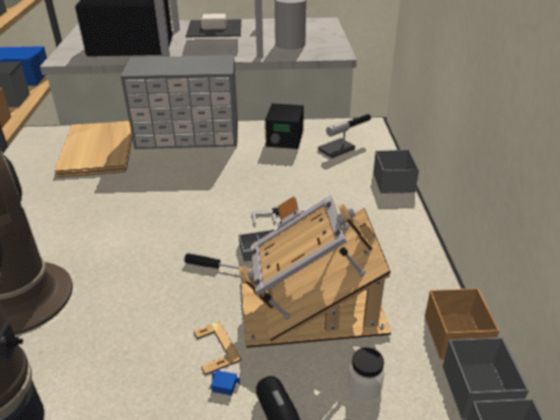

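View pics/wrist0.png

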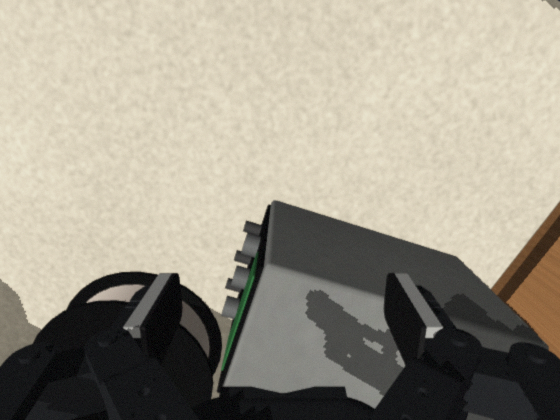

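Run:
```python
import cv2
a=cv2.imread("pics/scene0.png")[150:275,125:375]; cv2.imwrite("pics/scene0z.png",cv2.resize(a,None,fx=3.2,fy=3.2,interpolation=cv2.INTER_CUBIC))
a=cv2.imread("pics/side0.png")[190:350,220:420]; cv2.imwrite("pics/side0z.png",cv2.resize(a,None,fx=3.7,fy=3.7,interpolation=cv2.INTER_CUBIC))
```

```text
(no output)
```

View pics/scene0z.png

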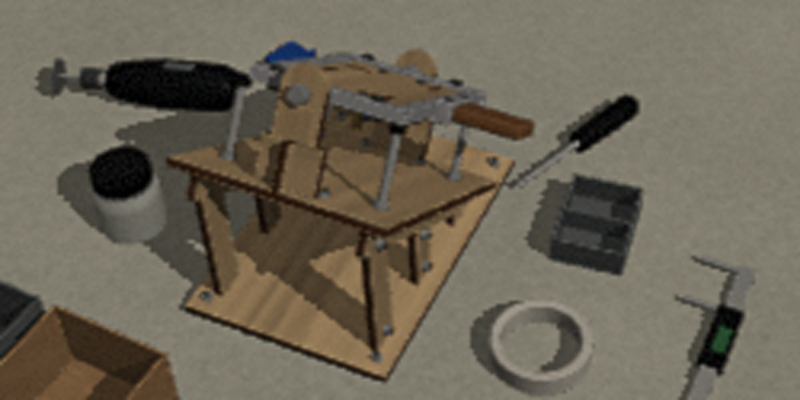

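View pics/side0z.png

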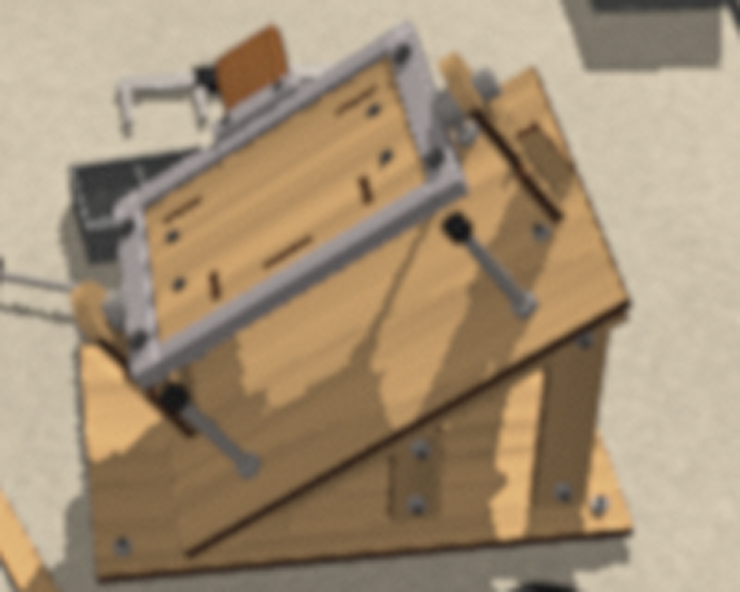

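```bash
cat > h.py <<'E'
import numpy as np, cv2
from scipy.spatial.transform import Rotation as R
from scipy.optimize import least_squares
K={'scene':np.array([[419.59778279,0,285.29318515],[0,419.59778279,208.5300132],[0,0,1]]),'side':np.array([[536.70130133,0,284.78145512],[0,536.70130133,214.15716275],[0,0,1]])}
W={'scene':np.array([[-0.43796625,0.89877045,0.01993092,0.18892635],[-0.64244953,-0.32841661,0.69238799,0.33904368],[0.62884351,0.29043796,0.72125005,-1.66341706]]),
'side':np.array([[0.99853369,-0.05409535,-0.00204003,-0.58239472],[0.0332325,0.58281203,0.81192718,-0.18212591],[-0.04273253,-0.81080444,0.58375517,-1.17376413]])}
def proj(c,p):
    q=W[c][:,:3]@np.asarray(p,float)+W[c][:,3]; q=K[c]@(q*[1,-1,-1]); return q[:2]/q[2]
A=np.deg2rad(35)
P=np.array([[np.cos(A),0,-np.sin(A)],[0,1,0],[np.sin(A),0,np.cos(A)]]) # columns x,y,z of pivot in holder
def hold(h): return R.from_euler('z',h[2]).as_matrix(), np.array([h[0],h[1],0])
def hw(h,p): Rz,t=hold(h); return Rz@np.asarray(p)+t
def pw(h,p): return hw(h,P@np.asarray(p)+[0,0,.17])
E
cat > fit.py <<'E'
from h import *
sc=lambda u,v:(125+u/3.2,150+v/3.2)
sd=lambda u,v:(220+u/3.7,190+v/3.7)
obs=[('side',pw,(-.1,.081,.006),sd(118,208)),('side',pw,(.1,.081,.006),sd(410,23)),('side',pw,(.1,-.061,.006),sd(465,175)),('side',pw,(-.1,-.061,.006),sd(145,368)),
('side',pw,(-.022,.155,.007),sd(218,60)),('side',pw,(.022,.155,.007),sd(275,25)),
('side',hw,(-.145,-.1,0),sd(100,580)),('side',hw,(.145,-.1,0),sd(632,537)),
('scene',hw,(.145,.1,0),sc(383,380)),('scene',hw,(.145,-.1,0),sc(183,310)),('scene',hw,(-.145,.1,0),sc(515,163)),
('scene',pw,(.022,.155,-.007),sc(528,138))]
f=lambda h:np.concatenate([proj(c,g(h,p))-uv for c,g,p,uv in obs])
r=least_squares(f,[.6,0,0],loss='soft_l1')
print(r.x,np.sqrt(np.diag(np.linalg.inv(r.jac.T@r.jac))))
print(np.round(f(r.x).reshape(-1,2),1))
h=r.x
print('pivot',pw(h,[0,0,0]),'paddle',pw(h,[0,.13,0]),'deg',np.degrees(h[2]))
E
python3 fit.py
```

```text
[ 0.61148739 -0.06773535  0.10173901] [0.00224589 0.00172299 0.0129749 ]
[[  1.9  -0.2]
 [  1.7  -2.5]
 [  4.6  -0.7]
 [  2.8   3.3]
 [ -0.7  -0.5]
 [  0.3  -2.1]
 [-11.4   7. ]
 [-11.5   0.7]
 [  6.6  -5.1]
 [  6.1  -3.1]
 [  0.6  -4.6]
 [ -4.1   2.1]]
pivot [ 0.61148739 -0.06773535  0.17      ] paddle [0.59828412 0.06159242 0.17      ] deg 5.829215707014234
```

```bash
sed -i 's/^f=.*/f=lambda h:np.concatenate([proj(c,g(h,np.array(p)+([h[3],0,0] if g is hw else [0,0,0])))-uv for c,g,p,uv in obs])/; s/\[.6,0,0\]/[.6,0,0,.02]/' fit.py; python3 fit.py
```

```text
[ 0.60542075 -0.0675086   0.06800268  0.03110014] [0.00118996 0.00192396 0.00956404 0.00226466]
[[ 0.2 -1.2]
 [ 0.3 -1.8]
 [ 0.5  0.4]
 [-1.7  2.4]
 [-1.1 -0.9]
 [-0.1 -2.2]
 [-0.5  3.8]
 [-0.4  1.3]
 [ 0.8  2.1]
 [ 0.8  1.8]
 [-1.1  1.6]
 [-4.   1.9]]
pivot [ 0.60542075 -0.0675086   0.17      ] paddle [0.59658722 0.06219093 0.17      ] deg 3.8962664278638033
```

```bash
cat > ov.py <<'E'
from h import *
import sys
def overlay(h,off,tag,src='0',th=0.):
    Rx=R.from_euler('x',th).as_matrix()
    out=[]
    for c,(x0,x1,y0,y1,f) in {'scene':(125,375,150,275,4),'side':(220,420,190,350,4)}.items():
        im=cv2.imread(f'pics/{c}{src}.png')[y0:y1,x0:x1]; im=cv2.resize(im,None,fx=f,fy=f,interpolation=cv2.INTER_CUBIC)
        def poly(pts,col):
            q=np.array([((proj(c,p)+.5-[x0,y0])*f) for p in pts]); cv2.polylines(im,[np.int32(q)],True,col,1)
        for z in (.006,-.006): poly([pw(h,Rx@[a,b,z]) for a,b in((-.1,-.061),(.1,-.061),(.1,.081),(-.1,.081))],(0,0,255))
        for z in (.007,-.007): poly([pw(h,Rx@[a,b,z]) for a,b in((-.022,.093),(.022,.093),(.022,.155),(-.022,.155))],(255,0,0))
        poly([hw(h,[a+off,b,0]) for a,b in((-.145,-.1),(.145,-.1),(.145,.1),(-.145,.1))],(0,255,0))
        cv2.imwrite(f'pics/ov_{c}_{tag}.png',im[:600,:800])
if __name__=='__main__': overlay([float(v) for v in sys.argv[1:4]],float(sys.argv[4]),sys.argv[5])
E
python3 ov.py .6054 -.0675 .068 .031 a
```

```text
(no output)
```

View pics/ov_scene_a.png

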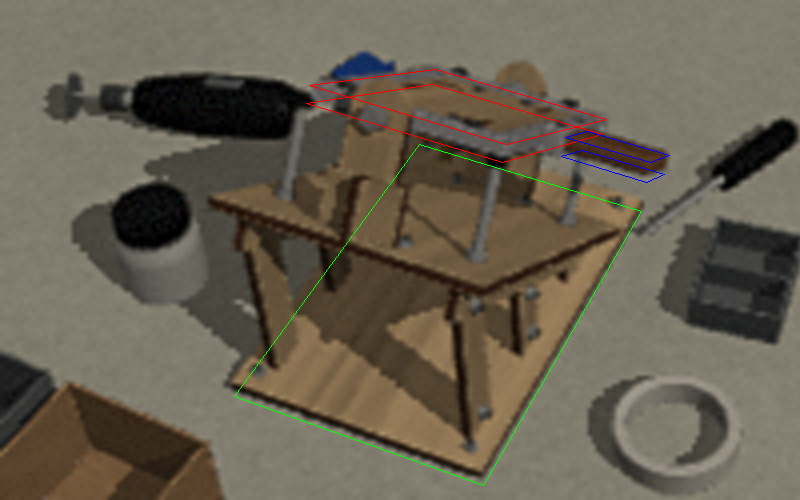

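View pics/ov_side_a.png

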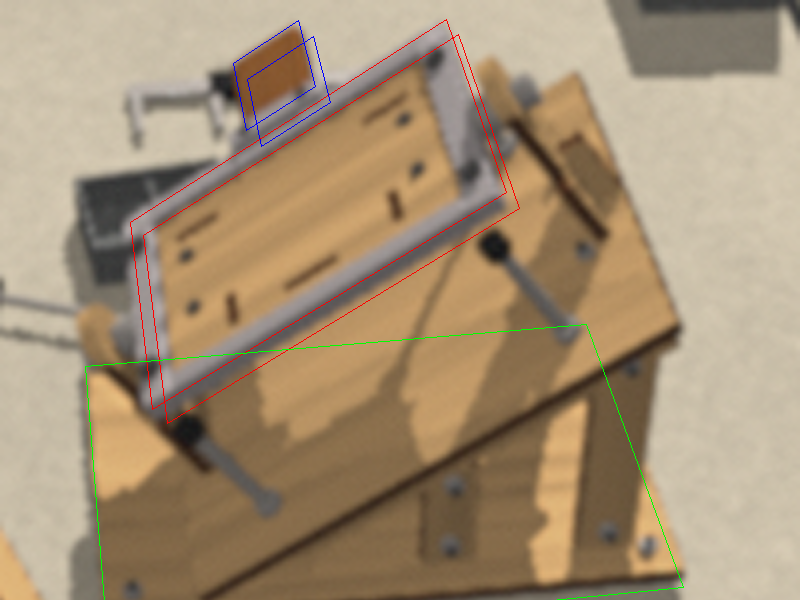

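```bash
cat >> h.py <<'E'
def tool_target(h,gp,back=0.):
    """TCP pos & R for grasp point gp (pivot coords), tool square to slope, back m along zp"""
    Rz,_=hold(h); Rp=Rz@P
    x,y,z=Rp[:,1],Rp[:,0],-Rp[:,2]
    Rt=np.stack([x,y,z],1)
    return pw(h,gp)+z*(.0187-back),Rt
def row(p0,R0,p1,R1):
    return np.round(R0.T@(p1-p0)*1000,1), np.round(np.degrees(R.from_matrix(R0.T@R1).as_rotvec()),1)
E
python3 - <<'E'
from h import *
from cell import ctrl
s=ctrl.observe(); p0=np.array(s['tcp_pos']); R0=R.from_quat(s['ee_rot']).as_matrix()
h=[.6054,-.0675,.08]
p1,R1=tool_target(h,[0,.13,0],.14)
print(p1,R1.round(2))
from scipy.spatial.transform import Slerp
S=Slerp([0,1],R.from_matrix([R0,R1]))
pm=p0+[0,0,.15]
for f in np.linspace(0,1,6):
    p=pm+(p1-pm)*f
    print(round(f,2),*row(p0,R0,p,S(f).as_matrix()))
E
```

```text
[0.52565879 0.05652417 0.26936314] [[-0.08  0.82  0.57]
 [ 1.    0.07  0.05]
 [ 0.    0.57 -0.82]]
0.0 [  -0.    -0.2 -150. ] [0. 0. 0.]
0.2 [  99.  -88. -132.] [ -6.2   4.1 -13.1]
0.4 [ 198.  -175.7 -114.1] [-12.3   8.3 -26.3]
0.6 [ 297.  -263.5  -96.1] [-18.5  12.4 -39.4]
0.8 [ 396.  -351.3  -78.2] [-24.7  16.5 -52.5]
1.0 [ 495.1 -439.1  -60.2] [-30.8  20.7 -65.7]
```

Request:
carry_out --xyz '[[0,0,-40],[0,0,-80],[0,0,-120],[0,0,-150],[30,-27,-145],[60,-54,-140],[90,-81,-135],[120,-108,-129],[150,-134,-123],[180,-160,-117]]' --rot '[[0,0,0],[0,0,0],[0,0,0],[0,0,0],[-2,1.3,-4],[-4,2.6,-8],[-6,3.9,-12],[-8,5.2,-16],[-10,6.5,-20],[-12,8,-24]]' --claw '[1,1,1,1,1,1,1,1,1,1]' --force 30

```text
time_s: 0.98
tcp_pos: [0.3701, -0.3324, 0.326]
ee_rot: [0.895, 0.427, 0.092, 0.086]
ft_force: [1.0, 0.1, 0.6]
width: 1.005
```

```bash
cat > nxt.py <<'E'
from h import *
from cell import ctrl
import sys
from scipy.spatial.transform import Slerp
def nxt(h,gp,back,n=10):
    s=ctrl.observe(); p0=np.array(s['tcp_pos']); R0=R.from_quat(s['ee_rot']).as_matrix()
    print('t',s['time_s'],'tcp',p0.round(4),'q',np.round(s['joints'],2),'ft',np.round(s['ft_force'],1),'w',round(s['width'],3))
    p1,R1=tool_target(h,gp,back)
    S=Slerp([0,1],R.from_matrix([R0,R1]))
    for f in np.arange(1,n+1)/n: print(round(f,2),*row(p0,R0,p0+(p1-p0)*f,S(f).as_matrix()))
E
python3 -c "
from nxt import *
nxt([.6054,-.0675,.08],[0,.13,0],.14)"
```

```text
t 0.9833 tcp [ 0.3701 -0.3324  0.326 ] q [ 0.91 -0.03 -0.2   1.89 -0.12  1.05  0.08] ft [1.  0.1 0.6] w 1.005
0.1 [ 39.5 -13.8   6.3] [-1.9  1.3 -4.1]
0.2 [ 78.9 -27.5  12.5] [-3.7  2.6 -8.3]
0.3 [118.4 -41.3  18.8] [ -5.6   3.9 -12.4]
0.4 [157.9 -55.1  25.1] [ -7.4   5.3 -16.5]
0.5 [197.4 -68.8  31.3] [ -9.3   6.6 -20.7]
0.6 [236.8 -82.6  37.6] [-11.1   7.9 -24.8]
0.7 [276.3 -96.3  43.8] [-13.    9.2 -28.9]
0.8 [ 315.8 -110.1   50.1] [-14.8  10.5 -33.1]
0.9 [ 355.2 -123.9   56.4] [-16.7  11.8 -37.2]
1.0 [ 394.7 -137.6   62.6] [-18.5  13.1 -41.4]
```

Request:
carry_out --xyz '[[39,-14,6],[78,-27,12],[118,-41,19],[158,-55,25],[197,-69,31],[236,-83,37],[276,-96,44],[316,-110,50],[350,-124,56],[376,-134,62]]' --rot '[[-1.9,1.3,-4],[-3.7,2.6,-8],[-5.6,3.9,-12],[-7.4,5.3,-16.5],[-9.3,6.6,-20.7],[-11.1,7.9,-24.8],[-13,9.2,-29],[-14.8,10.5,-33],[-16.7,11.8,-37],[-18.5,13,-41]]' --claw '[1,1,1,1,1,1,1,1,1,1]'

```text
time_s: 1.82
tcp_pos: [0.5178, 0.0411, 0.2699]
ee_rot: [0.648, 0.7, 0.221, 0.204]
ft_force: [0.4, -1.8, -0.6]
width: 1.003
```

Run:
```python
from nxt import *
from cell import cams
import json
nxt([.6054,-.0675,.08],[0,.13,0],.14,1)
s=ctrl.observe(); d=cams.snapshot('wrist'); cv2.imwrite('pics/wrist1.png',d['frame'][:,:,::-1])
np.savez('w1.npz',p=s['tcp_pos'],q=s['ee_rot'],K=d['intrinsics'],T=d['tool_from_camera'])
print(s['dq'].round(3))
```

```text
t 1.8167 tcp [0.5178 0.0411 0.2699] q [ 0.59 -0.15 -0.72  2.24 -0.14  0.4   0.03] ft [ 0.4 -1.8 -0.6] w 1.003
1.0 [14.7  7.   5.6] [ 0.   0.  -0.2]
[-0.161  0.258 -0.572  0.178  0.44  -0.812 -0.104]
```

View pics/wrist1.png

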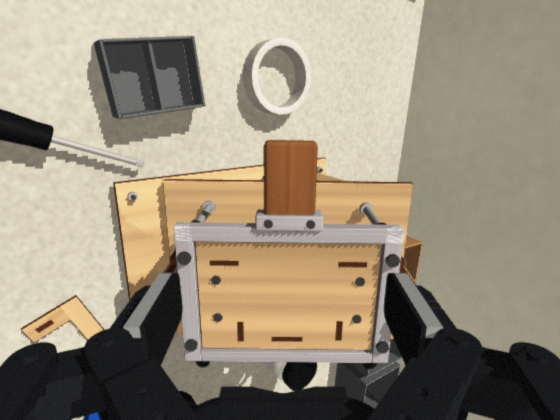

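Run:
```python
from nxt import *
from cell import cams
for i in range(2): 
    d=cams.snapshot('wrist')
s=ctrl.observe(); print(s['dq'].round(3),s['time_s'],s['tcp_pos'])
d=cams.snapshot('wrist'); cv2.imwrite('pics/wrist2.png',d['frame'][:,:,::-1])
np.savez('w2.npz',p=s['tcp_pos'],q=s['ee_rot'],K=d['intrinsics'],T=d['tool_from_camera'])
a=d['frame'][130:380,160:420,::-1]; cv2.imwrite('pics/wrist2z.png',cv2.resize(a,None,fx=2.4,fy=2.4,interpolation=cv2.INTER_CUBIC))
hsv=cv2.cvtColor(d['frame'],cv2.COLOR_RGB2HSV); print(hsv[180,290],hsv[250,290],hsv[233,230])
m=cv2.inRange(hsv,(3,130,50),(14,255,200)); m=cv2.morphologyEx(m,cv2.MORPH_OPEN,np.ones((3,3)))
c=max(cv2.findContours(m,0,2)[0],key=cv2.contourArea); print(cv2.boundingRect(c),cv2.minAreaRect(c),cv2.approxPolyDP(c,4,True).ravel())
```

```text
[ 0.021 -0.008  0.06  -0.013 -0.01   0.03   0.005] 1.9667 [0.51685581 0.03879428 0.26874659]
[ 12 167 134] [ 17 115 189] [  9  14 181]
(267, 138, 53, 74) ((293.0, 174.5), (73.0, 52.0), 90.0) [270 138 267 210 315 211 318 140]
```

View pics/wrist2z.png

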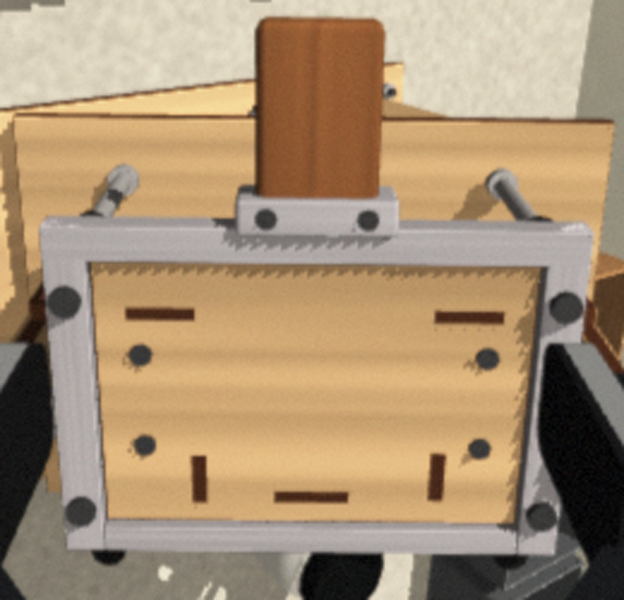

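```bash
cat > fitw.py <<'E'
from h import *
def loadw(f):
    w=np.load(f); Rt=R.from_quat(w['q']).as_matrix(); return w['p'],Rt,w['K'],w['T']
def projw(w,p):
    q=np.linalg.inv(w[3])@np.append(w[1].T@(p-w[0]),1); q=w[2]@(q[:3]*[1,-1,-1]); return q[:2]/q[2]
if __name__=='__main__':
    w=loadw('w2.npz'); z=lambda u,v:(160+u/2.4,130+v/2.4)
    obs=[((-.1,.081,.006),z(40,226)),((.1,.081,.006),z(592,230)),((-.1,-.061,.006),z(68,549)),((.1,-.061,.006),z(556,553)),
     ((-.022,.155,.007),z(257,22)),((.022,.155,.007),z(383,24))]
    f=lambda h:np.concatenate([projw(w,pw(h,p))-uv for p,uv in obs])
    r=least_squares(f,[.6,-.07,.08]); h=r.x
    print(h,np.round(f(h).reshape(-1,2),1))
    g=lambda a:np.concatenate([projw(w,pw(a[:3],np.array(p))+[0,0,a[3]])-uv for p,uv in obs])
    r2=least_squares(g,[.6,-.07,.08,0]);print(r2.x,np.round(g(r2.x).reshape(-1,2),1))
    print('paddle',pw(h,[0,.13,0]))
E
python3 fitw.py
```

```text
[ 0.60290631 -0.06861312  0.06577215] [[-0.5  0.5]
 [ 1.3  0.5]
 [ 0.3  0.3]
 [-0.4  0.2]
 [-1.3 -0.2]
 [ 1.4 -0.7]]
[ 0.60350873 -0.06899802  0.06471034 -0.00106809] [[-0.1  0.3]
 [ 0.6  0.5]
 [ 0.4 -0.3]
 [-1.  -0.3]
 [-1.3  0.1]
 [ 1.2 -0.3]]
paddle [0.5943621 0.0611058 0.17     ]
```

```bash
python3 -c "
from nxt import *
H=[.604,-.0685,.066]
nxt(H,[0,.13,0],.08,2)
nxt(H,[0,.13,0],-.004,1)"
```

```text
t 2.0167 tcp [0.5171 0.0372 0.2692] q [ 0.59 -0.15 -0.71  2.24 -0.14  0.41  0.04] ft [-0.2 -0.5 -0.6] w 1.0
0.5 [ 9.2  4.4 32.9] [-0.1 -0.1  0.1]
1.0 [18.5  8.8 65.7] [-0.2 -0.3  0.1]
t 2.0167 tcp [0.5171 0.0372 0.2692] q [ 0.59 -0.15 -0.71  2.24 -0.14  0.41  0.04] ft [-0.2 -0.5 -0.6] w 1.0
1.0 [ 18.1   9.1 149.7] [-0.2 -0.3  0.1]
```

Request:
carry_out --xyz '[[9,4,20],[18,9,40],[18,9,70],[18,9,95],[18,9,115],[18,9,130],[18,9,130],[18,9,130]]' --rot '[[-0.2,-0.3,0.1],[-0.2,-0.3,0.1],[-0.2,-0.3,0.1],[-0.2,-0.3,0.1],[-0.2,-0.3,0.1],[-0.2,-0.3,0.1],[-0.2,-0.3,0.1],[-0.2,-0.3,0.1]]' --claw '[1,1,1,1,1,1,1,1]'

```text
time_s: 2.68
tcp_pos: [0.5984, 0.0599, 0.1649]
ee_rot: [0.653, 0.696, 0.218, 0.205]
ft_force: [-0.3, 0.3, -0.3]
width: 1.002
```

Run:
```python
from nxt import *
from cell import cams
H=[.604,-.0685,.066]
nxt(H,[0,.13,0],-.004,1)
s=ctrl.observe(); print(s['dq'].round(3))
d=cams.snapshot('wrist'); cv2.imwrite('pics/wrist3.png',d['frame'][:,:,::-1])
d=cams.snapshot('side'); a=d['frame'][150:350,200:440,::-1];cv2.imwrite('pics/side3.png',cv2.resize(a,None,fx=3,fy=3))
```

```text
t 2.6833 tcp [0.5984 0.0599 0.1649] q [ 0.39  0.23 -0.7   2.22  1.12  0.29 -1.21] ft [-0.3  0.3 -0.3] w 1.002
1.0 [ 1.5  0.6 16.9] [-0.1  0.1 -0. ]
[ 0.083 -0.074 -0.099  0.004 -0.364  0.022  0.365]
```

View pics/wrist3.png

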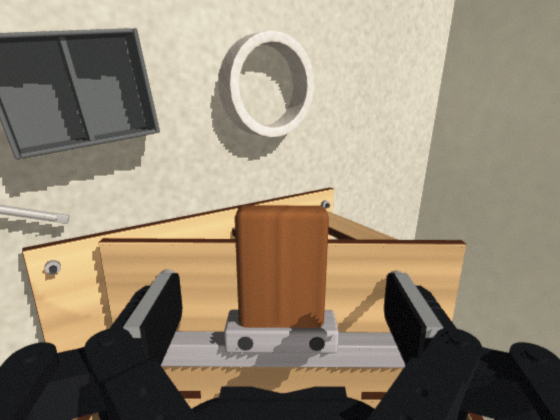

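View pics/side3.png

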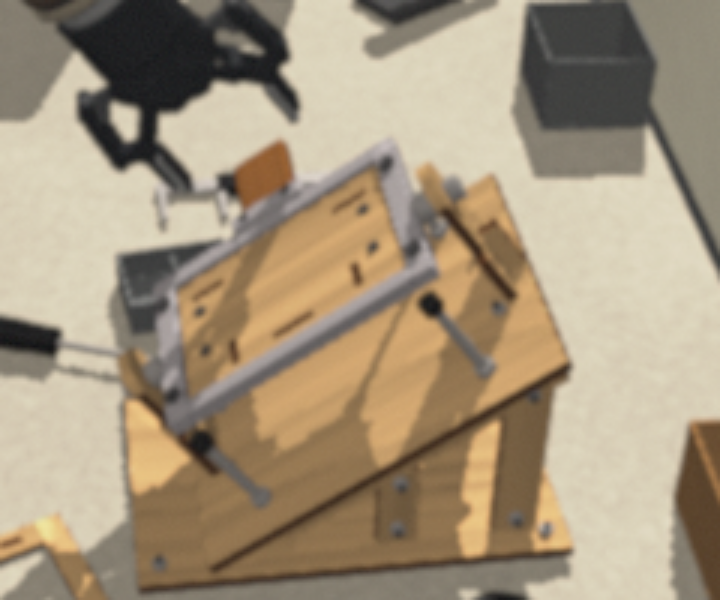

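Request:
carry_out --xyz '[[1,0.5,8],[1,0.5,15],[1,0.5,17],[1,0.5,17],[1,0.5,17]]' --rot '[[0,0,0],[0,0,0],[0,0,0],[0,0,0],[0,0,0]]' --claw '[1,1,1,1,1]'

```text
time_s: 3.2
tcp_pos: [0.6078, 0.0616, 0.1556]
ee_rot: [0.652, 0.696, 0.22, 0.207]
ft_force: [-0.4, 0.1, 0.2]
width: 1.005
```

Run:
```python
from nxt import *
H=[.604,-.0685,.066]
nxt(H,[0,.13,0],-.004,1)
```

```text
t 3.2 tcp [0.6078 0.0616 0.1556] q [ 0.34  0.26 -0.66  2.22  1.22  0.28 -1.31] ft [-0.4  0.1  0.2] w 1.005
1.0 [ 0.4 -1.9  3.8] [ 0.1  0.1 -0.1]
```

Request:
carry_out --xyz '[[0.5,-1.5,2],[0.5,-1.5,4],[0.5,-1.5,4],[0.5,-1.5,4],[0.5,-1.5,4],[0.5,-1.5,4],[0.5,-1.5,4],[0.5,-1.5,4],[0.5,-1.5,4],[0.5,-1.5,4]]' --rot '[[0,0,0],[0,0,0],[0,0,0],[0,0,0],[0,0,0],[0,0,0],[0,0,0],[0,0,0],[0,0,0],[0,0,0]]' --claw '[1,1,0.5,0.2,-1,-1,-1,-1,-1,-1]' --force 30

```text
time_s: 4.03
tcp_pos: [0.6079, 0.0631, 0.15]
ee_rot: [0.652, 0.696, 0.219, 0.206]
ft_force: [-7.1, -0.1, 4.3]
width: 0.506
```

Run:
```python
from nxt import *
from cell import cams
H=[.604,-.0685,.066]
nxt(H,[0,.13,0],-.004,1)
d=cams.snapshot('wrist'); cv2.imwrite('pics/wrist4.png',d['frame'][:,:,::-1])
```

```text
t 4.0333 tcp [0.6079 0.0631 0.15  ] q [ 0.33  0.27 -0.65  2.22  1.26  0.28 -1.35] ft [-7.1 -0.1  4.3] w 0.506
1.0 [-1.1  1.1 -0.9] [-0.   0.1  0. ]
```

View pics/wrist4.png

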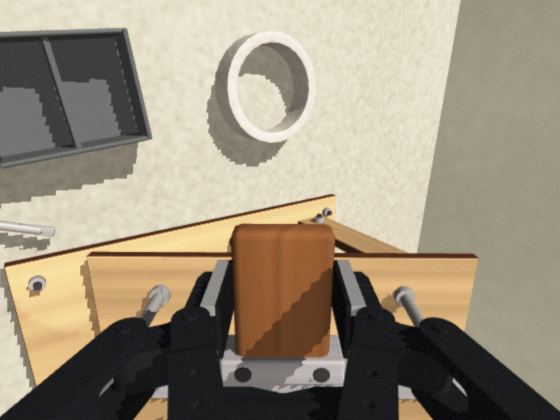

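Run:
```python
import numpy as np
r=130
d=lambda t:np.array([-r*(1-np.cos(t)),-r*np.sin(t)])
for a,b in [(0,10),(10,25)]+[(k,k+20) for k in range(25,165,20)]+[(165,175),(175,180)]:
    th=np.radians(np.linspace(a,b,11)[1:])
    print(a,b,[[float(v[0]),0,float(v[1])] for v in np.array([np.round(d(t)-d(np.radians(a)),1) for t in th])])
```

```text
0 10 [[-0.0, 0, -2.3], [-0.1, 0, -4.5], [-0.2, 0, -6.8], [-0.3, 0, -9.1], [-0.5, 0, -11.3], [-0.7, 0, -13.6], [-1.0, 0, -15.8], [-1.3, 0, -18.1], [-1.6, 0, -20.3], [-2.0, 0, -22.6]]
10 25 [[-0.6, 0, -3.3], [-1.4, 0, -6.7], [-2.2, 0, -10.0], [-3.1, 0, -13.3], [-4.0, 0, -16.5], [-5.1, 0, -19.7], [-6.3, 0, -23.0], [-7.5, 0, -26.1], [-8.8, 0, -29.3], [-10.2, 0, -32.4]]
25 45 [[-2.0, 0, -4.1], [-4.1, 0, -8.1], [-6.4, 0, -12.0], [-8.8, 0, -15.9], [-11.3, 0, -19.6], [-14.0, 0, -23.3], [-16.8, 0, -26.9], [-19.7, 0, -30.3], [-22.7, 0, -33.7], [-25.9, 0, -37.0]]
45 65 [[-3.3, 0, -3.2], [-6.6, 0, -6.2], [-10.1, 0, -9.1], [-13.7, 0, -11.9], [-17.4, 0, -14.6], [-21.1, 0, -17.1], [-25.0, 0, -19.5], [-28.9, 0, -21.8], [-32.9, 0, -23.9], [-37.0, 0, -25.9]]
65 85 [[-4.1, 0, -1.8], [-8.4, 0, -3.5], [-12.6, 0, -5.1], [-16.9, 0, -6.5], [-21.3, 0, -7.8], [-25.7, 0, -8.8], [-30.1, 0, -9.8], [-34.6, 0, -10.6], [-39.1, 0, -11.2], [-43.6, 0, -11.7]]
85 105 [[-4.5, 0, -0.3], [-9.1, 0, -0.5], [-13.6, 0, -0.5], [-18.1, 0, -0.3], [-22.7, 0, 0.0], [-27.2, 0, 0.5], [-31.7, 0, 1.1], [-36.1, 0, 1.9], [-40.6, 0, 2.8]
[... 212 characters left out ...]
.7, 0, 2.7], [-7.2, 0, 5.5], [-10.7, 0, 8.4], [-14.1, 0, 11.4], [-17.4, 0, 14.6], [-20.5, 0, 17.8], [-23.5, 0, 21.2], [-26.5, 0, 24.7], [-29.3, 0, 28.3], [-31.9, 0, 31.9]]
145 165 [[-2.5, 0, 3.8], [-4.9, 0, 7.6], [-7.2, 0, 11.5], [-9.3, 0, 15.5], [-11.3, 0, 19.6], [-13.2, 0, 23.8], [-14.9, 0, 28.0], [-16.4, 0, 32.2], [-17.8, 0, 36.6], [-19.1, 0, 40.9]]
165 175 [[-0.6, 0, 2.2], [-1.1, 0, 4.4], [-1.6, 0, 6.6], [-2.0, 0, 8.8], [-2.5, 0, 11.1], [-2.8, 0, 13.3], [-3.2, 0, 15.6], [-3.5, 0, 17.8], [-3.7, 0, 20.1], [-3.9, 0, 22.3]]
175 180 [[-0.1, 0, 1.1], [-0.2, 0, 2.3], [-0.3, 0, 3.4], [-0.3, 0, 4.5], [-0.4, 0, 5.7], [-0.4, 0, 6.8], [-0.5, 0, 7.9], [-0.5, 0, 9.1], [-0.5, 0, 10.2], [-0.5, 0, 11.3]]
```

Request:
carry_out --xyz '[[0,0.5,-2],[-0.1,0.5,-4.5],[-0.2,0.5,-7],[-0.3,0.5,-9],[-0.5,0.5,-11],[-0.7,0.5,-13.5],[-1,0.5,-16],[-1.3,0.5,-18],[-1.6,0.5,-20],[-2,0.5,-22.5]]' --rot '[[0,0,0],[0,0,0],[0,0,0],[0,0,0],[0,0,0],[0,0,0],[0,0,0],[0,0,0],[0,0,0],[0,0,0]]' --claw '[-1,-1,-1,-1,-1,-1,-1,-1,-1,-1]'

```text
time_s: 4.92
tcp_pos: [0.5955, 0.0588, 0.1683]
ee_rot: [0.653, 0.696, 0.218, 0.206]
ft_force: [-4.7, -4.1, -8.0]
width: 0.505
```

```bash
cat > st.py <<'E'
from nxt import *
H=[.604,-.0685,.066]
def st():
    s=ctrl.observe(); p0=np.array(s['tcp_pos']); Rt=R.from_quat(s['ee_rot']).as_matrix()
    Rz,t=hold(H); Rp=Rz@P
    g=Rp.T@(p0-Rt[:,2]*.0227-[H[0],H[1],.17])*1000
    err=np.degrees(R.from_matrix(tool_target(H,[0,0,0])[1].T@Rt).as_rotvec())
    print('t %.2f'%s['time_s'],'g(pivot mm)',g.round(1),'r',np.hypot(g[1],g[2]).round(1),'th',np.degrees(np.arctan2(g[2],g[1])).round(1),'F pivot',(Rp.T@s['ft_force']).round(1),'tq',np.round(s['wrist_torque'],2),'w %.3f'%s['width'],'q',np.round(s['joints'],2),'rot',err.round(1))
if __name__=='__main__': st()
E
python3 st.py
```

```text
t 4.92 g(pivot mm) [ -1.  127.6  21.3] r 129.4 th 9.5 F pivot [-8.7 -3.8 -3.7] tq [-0.5   2.26 -0.36] w 0.505 q [ 0.4   0.22 -0.71  2.22  1.09  0.29 -1.19] rot [ 0.1 -0.2  0. ]
```

Request:
carry_out --xyz '[[-0.6,-0.4,-3.3],[-1.4,-0.8,-6.7],[-2.2,-1,-10],[-3.1,-1,-13.3],[-4,-1,-16.5],[-5.1,-1,-19.7],[-6.3,-1,-23],[-7.5,-1,-26],[-8.8,-1,-29.3],[-10.2,-1,-32.4]]' --rot '[[0,0,0],[0,0,0],[0,0,0],[0,0,0],[0,0,0],[0,0,0],[0,0,0],[0,0,0],[0,0,0],[0,0,0]]' --claw '[-1,-1,-1,-1,-1,-1,-1,-1,-1,-1]'

```text
time_s: 5.75
tcp_pos: [0.5774, 0.0467, 0.195]
ee_rot: [0.653, 0.695, 0.218, 0.207]
ft_force: [-0.1, -6.0, -7.5]
width: 0.501
```

```bash
python3 st.py
python3 - <<'E'
from cell import cams
import cv2
a=cams.snapshot('side')['frame'][150:350,200:440,::-1];cv2.imwrite('pics/side5.png',cv2.resize(a,None,fx=3,fy=3))
E
```

```text
t 5.75 g(pivot mm) [ -1.2 116.8  54. ] r 128.6 th 24.8 F pivot [-4.7 -6.  -5.8] tq [-0.97  1.55 -0.59] w 0.501 q [ 0.56  0.15 -0.84  2.23  0.82  0.29 -0.9 ] rot [ 0.  -0.3  0.1]
```

View pics/side5.png

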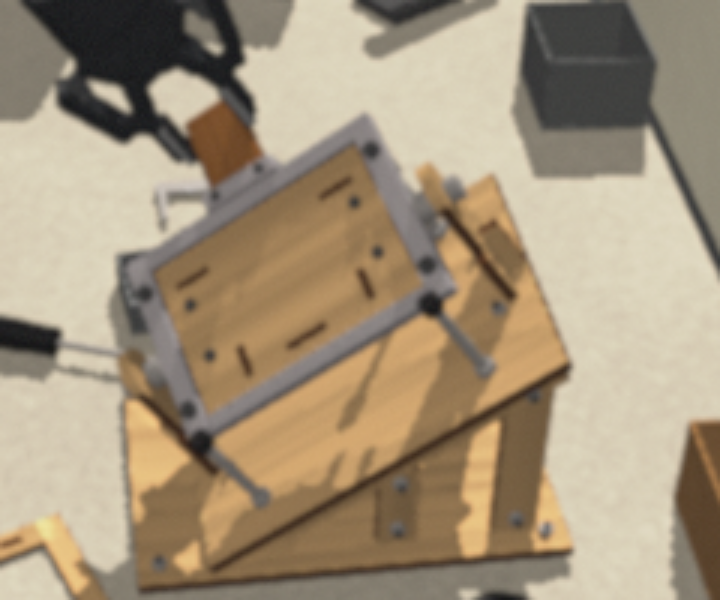

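Request:
carry_out --xyz '[[-2.3,-0.3,-3.9],[-4.6,-0.5,-7.8],[-7,-0.5,-11.6],[-9.5,-0.5,-15.4],[-12,-0.5,-19.1],[-14.7,-0.5,-22.8],[-17.5,-0.5,-26.3],[-20.4,-0.5,-29.7],[-23.4,-0.5,-33.1],[-26.6,-0.5,-36.4]]' --rot '[[0,0,0],[0,0,0],[0,0,0],[0,0,0],[0,0,0],[0,0,0],[0,0,0],[0,0,0],[0,0,0],[0,0,0]]' --claw '[-1,-1,-1,-1,-1,-1,-1,-1,-1,-1]'

```text
time_s: 6.63
tcp_pos: [0.5581, 0.0199, 0.2249]
ee_rot: [0.652, 0.696, 0.219, 0.207]
ft_force: [1.0, -5.1, -9.2]
width: 0.501
```

```bash
python3 st.py
```

```text
t 6.63 g(pivot mm) [-1.3 91.3 90.6] r 128.6 th 44.8 F pivot [-4.7 -5.1 -7.9] tq [-0.64  1.41 -0.4 ] w 0.501 q [ 0.89  0.06 -1.05  2.23  0.35  0.29 -0.38] rot [-0.  -0.2 -0. ]
```

Request:
carry_out --xyz '[[-3.3,-0.3,-3],[-6.6,-0.5,-6],[-10.1,-0.5,-8.9],[-13.7,-0.5,-11.7],[-17.4,-0.5,-14.3],[-21.1,-0.5,-16.8],[-25,-0.5,-19.2],[-28.9,-0.5,-21.4],[-33,-0.5,-23.4],[-37,-0.5,-25.4]]' --rot '[[0,0,0],[0,0,0],[0,0,0],[0,0,0],[0,0,0],[0,0,0],[0,0,0],[0,0,0],[0,0,0],[0,0,0]]' --claw '[-1,-1,-1,-1,-1,-1,-1,-1,-1,-1]'

```text
time_s: 7.47
tcp_pos: [0.5458, -0.0167, 0.2457]
ee_rot: [0.651, 0.697, 0.219, 0.207]
ft_force: [0.1, 0.5, -5.6]
width: 0.497
```

```bash
python3 st.py
```

```text
t 7.47 g(pivot mm) [ -1.4  55.6 116.1] r 128.7 th 64.4 F pivot [-3.1  0.5 -4.7] tq [0.12 1.48 0.14] w 0.497 q [ 1.09 -0.03 -1.08  2.22 -0.19  0.33  0.23] rot [-0.1 -0.1 -0.1]
```

Request:
carry_out --xyz '[[-4.1,-0.3,-1.6],[-8.4,-0.5,-3.2],[-12.6,-0.5,-4.7],[-16.9,-0.5,-6.1],[-21.3,-0.5,-7.3],[-25.7,-0.5,-8.3],[-30.1,-0.5,-9.3],[-34.6,-0.5,-10.1],[-39.1,-0.5,-10.7],[-43.6,-0.5,-11.2]]' --rot '[[0,0,0],[0,0,0],[0,0,0],[0,0,0],[0,0,0],[0,0,0],[0,0,0],[0,0,0],[0,0,0],[0,0,0]]' --claw '[-1,-1,-1,-1,-1,-1,-1,-1,-1,-1]'

```text
time_s: 8.3
tcp_pos: [0.542, -0.0602, 0.2549]
ee_rot: [0.651, 0.697, 0.219, 0.207]
ft_force: [-7.6, 2.1, 3.1]
width: 0.496
```

```bash
python3 st.py
python3 - <<'E'
from cell import cams
import cv2
a=cams.snapshot('side')['frame'][150:350,200:440,::-1];cv2.imwrite('pics/side6.png',cv2.resize(a,None,fx=3,fy=3))
E
```

```text
t 8.30 g(pivot mm) [ -1.6  12.4 127.4] r 128.0 th 84.4 F pivot [-4.3  2.6  6.8] tq [0.51 1.55 0.32] w 0.496 q [ 1.1  -0.04 -0.96  2.2  -0.39  0.39  0.52] rot [-0.1 -0.1 -0.2]
```

View pics/side6.png

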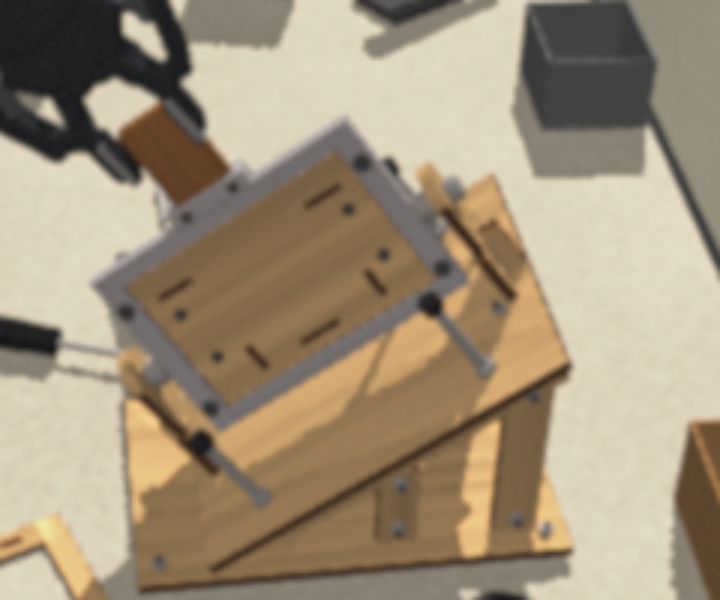

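Request:
carry_out --xyz '[[-4.5,-0.3,-0.6],[-9.1,-0.5,-1],[-13.6,-0.5,-1],[-18.1,-0.5,-0.8],[-22.7,-0.5,-0.5],[-27.2,-0.5,0],[-31.7,-0.5,0.6],[-36.1,-0.5,1.4],[-40.6,-0.5,2.3],[-45,-0.5,3.4]]' --rot '[[0,0,0],[0,0,0],[0,0,0],[0,0,0],[0,0,0],[0,0,0],[0,0,0],[0,0,0],[0,0,0],[0,0,0]]' --claw '[-1,-1,-1,-1,-1,-1,-1,-1,-1,-1]'

```text
time_s: 9.18
tcp_pos: [0.5464, -0.1063, 0.251]
ee_rot: [0.652, 0.696, 0.219, 0.206]
ft_force: [0.5, 0.8, 0.4]
width: -0.003
```

```bash
python3 st.py
```

```text
t 9.18 g(pivot mm) [ -2.7 -33.9 123.5] r 128.0 th 105.4 F pivot [ 0.7  0.7 -0. ] tq [-0.03  0.6   0.  ] w -0.003 q [ 1.14  0.02 -0.9   2.18 -0.42  0.4   0.64] rot [-0.1 -0.1  0. ]
```

Run:
```python
from cell import cams,ctrl
import cv2
a=cams.snapshot('side')['frame'][150:350,200:440,::-1];cv2.imwrite('pics/side7.png',cv2.resize(a,None,fx=3,fy=3))
a=cams.snapshot('wrist')['frame'][:,:,::-1];cv2.imwrite('pics/wrist7.png',a)
a=cams.snapshot('scene')['frame'][120:275,125:375,::-1];cv2.imwrite('pics/scene7.png',cv2.resize(a,None,fx=3,fy=3))
```

```text
(no output)
```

View pics/side7.png

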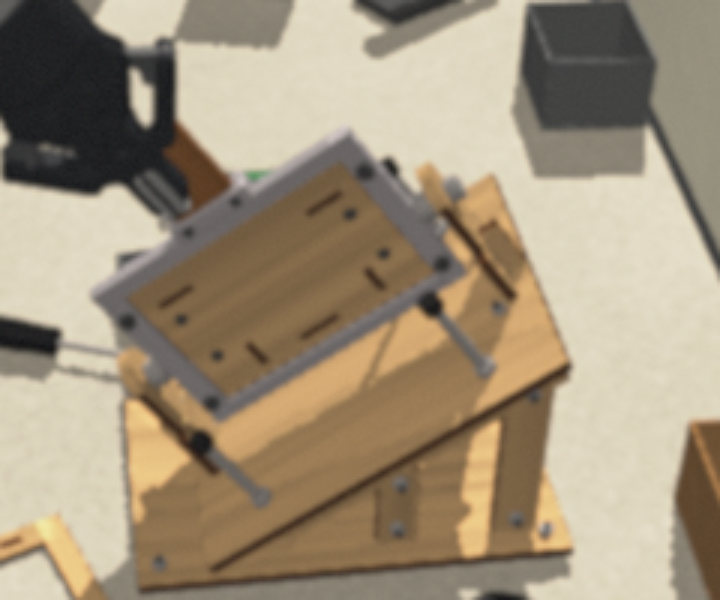

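View pics/wrist7.png

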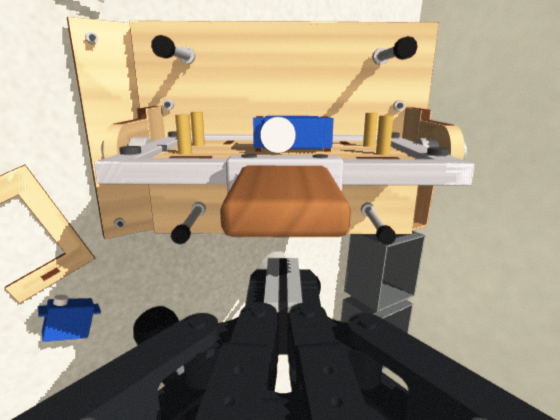

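View pics/scene7.png

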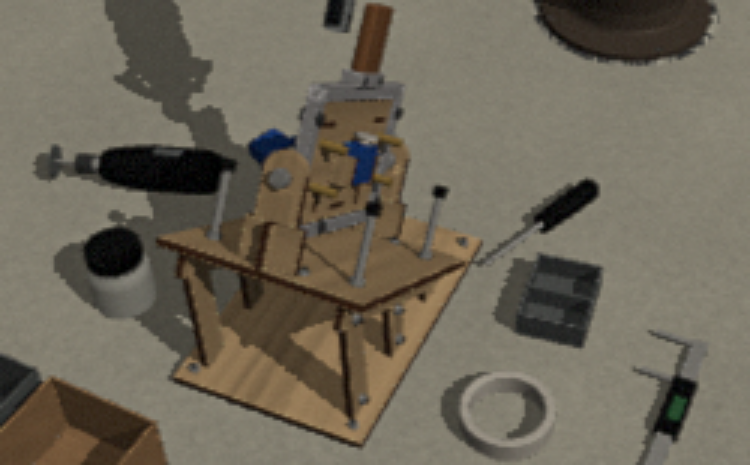

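```bash
cat > ang.py <<'E'
from nxt import *
H=[.604,-.0685,.066]
from cell import cams
def ang(name,save=True):
    s=ctrl.observe(); d=cams.snapshot('wrist'); f=d['frame']; cv2.imwrite(f'pics/{name}.png',f[:,:,::-1])
    np.savez(f'pics/{name}.npz',p=s['tcp_pos'],q=s['ee_rot'],K=d['intrinsics'],T=d['tool_from_camera'])
    print(s['time_s'])
if __name__=='__main__': ang(sys.argv[1])
E
python3 ang.py wrist8
python3 - <<'E'
import cv2,numpy as np
for n in (7,8):
    f=cv2.imread(f'pics/wrist{n}.png'); hsv=cv2.cvtColor(f,cv2.COLOR_BGR2HSV)
    m=cv2.inRange(hsv,(3,130,30),(15,255,230)); m=cv2.morphologyEx(m,cv2.MORPH_OPEN,np.ones((3,3)))
    c=max(cv2.findContours(m,0,2)[0],key=cv2.contourArea); print(cv2.boundingRect(c),cv2.approxPolyDP(c,4,True).reshape(-1,2).tolist())
E
```

```text
9.3333
(221, 166, 130, 70) [[221, 207], [221, 225], [230, 235], [340, 235], [350, 219], [346, 199], [321, 166], [247, 166]]
(221, 168, 130, 71) [[221, 211], [222, 230], [230, 238], [341, 238], [349, 230], [348, 206], [322, 169], [248, 168]]
```

```bash
python3 st.py
python3 - <<'E'
from fitw import *
H=[.604,-.0685,.066]
w=loadw('pics/wrist8.npz')
# predicted outer end-face corners per theta: rows
for th in range(82,106,2):
    Rx=R.from_euler('x',np.radians(th)).as_matrix()
    q=[projw(w,pw(H,Rx@np.array(p))) for p in [(0,.155,.007),(0,.155,-.007),(0,.093,-.007),(0,.081,-.006),(-.1,.081,-.006),(.1,.081,-.006)]]
    print(th,np.round(q,0).astype(int).tolist())
E
```

```text
t 9.38 g(pivot mm) [ -2.9 -33.2 123.4] r 127.8 th 105.1 F pivot [-0.4  0.2  0.3] tq [-0.02  0.6   0.01] w -0.001 q [ 1.14  0.01 -0.91  2.18 -0.42  0.4   0.64] rot [-0. -0.  0.]
82 [[292, 191], [292, 148], [288, 145], [288, 147], [97, 147], [478, 147]]
84 [[291, 207], [292, 165], [288, 152], [288, 152], [98, 152], [478, 152]]
86 [[291, 223], [292, 182], [288, 159], [288, 158], [98, 158], [477, 158]]
88 [[291, 238], [292, 198], [288, 165], [288, 163], [99, 163], [477, 163]]
90 [[291, 252], [291, 214], [288, 172], [288, 168], [99, 168], [476, 168]]
92 [[291, 266], [291, 229], [288, 178], [288, 174], [100, 174], [475, 174]]
94 [[291, 279], [291, 244], [288, 184], [288, 179], [101, 179], [475, 179]]
96 [[291, 291], [291, 258], [288, 191], [288, 184], [102, 184], [474, 184]]
98 [[290, 302], [291, 271], [288, 197], [288, 189], [103, 189], [473, 189]]
100 [[290, 312], [291, 284], [288, 203], [288, 194], [104, 194], [472, 194]]
102 [[290, 322], [291, 295], [288, 208], [288, 199], [105, 199], [470, 199]]
104 [[290, 331], [290, 306], [288, 214], [288, 203], [106, 203], [469, 203]]
```

View pics/wrist8.png

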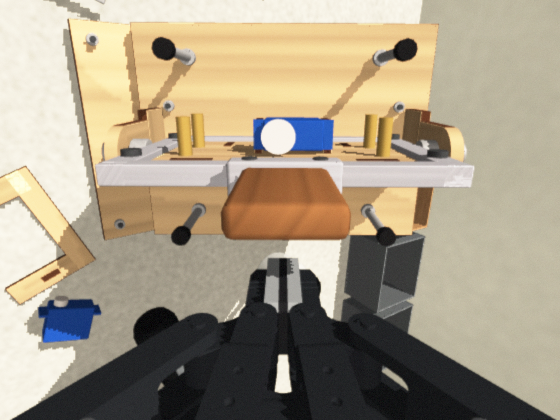

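Run:
```python
from h import *
H=[.604,-.0685,.066]
z=lambda p:np.round((proj('side',p)-[200,150])*3).astype(int).tolist()
for nm,ths in (('side5',range(14,32,3)),('side6',range(70,96,3))):
  for th in ths:
    Rx=R.from_euler('x',np.radians(th)).as_matrix()
    print(nm,th,[z(pw(H,Rx@np.array(p))) for p in [(-.1,.081,.006),(.1,.081,.006),(-.1,-.061,.006),(-.022,.155,.007),(.022,.155,.007)]])
```

```text
side5 14 [[138, 273], [377, 119], [184, 439], [203, 139], [253, 105]]
side5 17 [[135, 271], [374, 116], [187, 441], [196, 134], [247, 100]]
side5 20 [[131, 269], [372, 113], [190, 443], [190, 129], [241, 95]]
side5 23 [[128, 267], [369, 111], [193, 445], [185, 125], [235, 91]]
side5 26 [[125, 266], [367, 109], [195, 446], [179, 121], [230, 87]]
side5 29 [[122, 264], [364, 107], [198, 447], [173, 118], [225, 83]]
side6 70 [[94, 277], [348, 112], [221, 441], [120, 123], [177, 85]]
side6 73 [[93, 280], [348, 114], [222, 439], [119, 127], [175, 89]]
side6 76 [[92, 283], [349, 117], [222, 436], [118, 132], [175, 94]]
side6 79 [[92, 287], [349, 120], [223, 434], [117, 138], [174, 99]]
side6 82 [[92, 290], [350, 123], [223, 432], [117, 144], [175, 105]]
side6 85 [[92, 294], [351, 127], [223, 429], [117, 151], [175, 112]]
side6 88 [[92, 299], [352, 131], [223, 426], [117, 158], [176, 119]]
side6 91 [[93, 303], [354, 135], [223, 423], [118, 166], [177, 127]]
side6 94 [[94, 308], [356, 139], [222, 420], [120, 175], [179, 135]]
```

Request:
carry_out --xyz '[[3,1,0],[6,2,0],[8,2,0]]' --rot '[[0,0,0],[0,0,0],[0,0,0]]' --claw '[0.5,0.5,0.5]' --force 110

```text
time_s: 9.63
tcp_pos: [0.5475, -0.0968, 0.2524]
ee_rot: [0.651, 0.696, 0.22, 0.206]
ft_force: [0.6, 0.3, 0.3]
width: 0.419
```

```bash
python3 st.py; python3 ang.py wrist9
python3 - <<'E'
from fitw import *
H=[.604,-.0685,.066]
w=loadw('pics/wrist9.npz')
for th in range(80,106,2):
    Rx=R.from_euler('x',np.radians(th)).as_matrix()
    q=[projw(w,pw(H,Rx@np.array(p))) for p in [(0,.155,.007),(0,.093,-.007),(-.1,.081,-.006),(.1,.081,-.006)]]
    print(th,np.round(q,0).astype(int).tolist())
E
```

```text
t 9.63 g(pivot mm) [ -0.4 -24.5 123.6] r 126.0 th 101.2 F pivot [ 0.6  0.3 -0.1] tq [-0.07  0.62  0.05] w 0.419 q [ 1.12  0.01 -0.91  2.18 -0.4   0.39  0.61] rot [-0.1 -0.  -0. ]
9.6333
80 [[284, 201], [283, 157], [96, 158], [471, 159]]
82 [[284, 217], [283, 163], [96, 163], [471, 164]]
84 [[284, 233], [283, 170], [96, 169], [470, 169]]
86 [[284, 247], [283, 176], [97, 174], [470, 175]]
88 [[284, 262], [283, 183], [97, 179], [469, 180]]
90 [[284, 275], [283, 189], [98, 185], [469, 185]]
92 [[284, 288], [283, 195], [98, 190], [468, 190]]
94 [[284, 300], [283, 202], [99, 195], [467, 195]]
96 [[284, 312], [283, 208], [100, 200], [466, 200]]
98 [[284, 322], [283, 213], [101, 205], [465, 205]]
100 [[284, 332], [283, 219], [102, 209], [464, 210]]
102 [[284, 341], [283, 225], [103, 214], [463, 214]]
104 [[284, 349], [283, 230], [104, 218], [462, 219]]
```

View pics/wrist9.png

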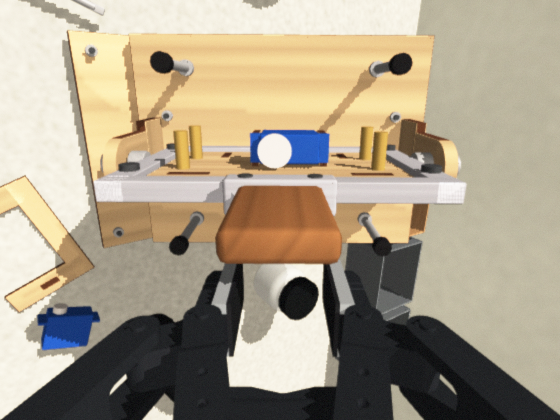

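Request:
carry_out --xyz '[[0,0,0],[0,-0.5,0],[0,-0.5,0],[10,-0.5,0],[20,-0.5,0],[29,-0.5,0],[29,-0.5,0]]' --rot '[[0,0,0],[0,0,0],[0,0,0],[0,0,0],[0,0,0],[0,0,0],[0,0,0]]' --claw '[0.5,0.5,0.5,0.5,0.5,0.5,0.5]'

```text
time_s: 10.27
tcp_pos: [0.5449, -0.0671, 0.2518]
ee_rot: [0.651, 0.697, 0.219, 0.206]
ft_force: [0.5, 0.1, 0.3]
width: 0.751
```

```bash
python3 st.py; python3 ang.py wrist10
cat > pr.py <<'E'
from fitw import *
import sys
H=[.604,-.0685,.066]
w=loadw(f'pics/{sys.argv[1]}.npz')
for th in range(int(sys.argv[2]),int(sys.argv[3]),2):
    Rx=R.from_euler('x',np.radians(th)).as_matrix()
    q=[projw(w,pw(H,Rx@np.array(p))) for p in [(0,.155,.007),(0,.155,-.007),(0,.093,-.007),(-.1,.081,-.006),(.1,.081,-.006),(-.1,-.061,-.006)]]
    print(th,np.round(q,0).astype(int).tolist())
E
python3 pr.py wrist10 80 100
```

```text
t 10.27 g(pivot mm) [ -1.4   5.3 123.5] r 123.6 th 87.5 F pivot [ 0.6  0.1 -0.1] tq [-0.07  0.6  -0.04] w 0.751 q [ 1.09 -0.02 -0.95  2.2  -0.37  0.38  0.52] rot [-0.  -0.  -0.1]
10.2667
80 [[286, 280], [287, 242], [285, 213], [106, 211], [464, 212], [179, 187]]
82 [[286, 294], [287, 257], [285, 219], [106, 216], [463, 217], [179, 185]]
84 [[286, 308], [287, 272], [285, 225], [106, 221], [463, 222], [179, 182]]
86 [[286, 321], [286, 286], [285, 231], [107, 226], [463, 227], [178, 180]]
88 [[286, 333], [286, 300], [285, 237], [107, 231], [462, 231], [178, 178]]
90 [[286, 345], [286, 313], [285, 243], [108, 235], [461, 236], [178, 176]]
92 [[286, 356], [286, 326], [285, 249], [109, 240], [461, 241], [178, 174]]
94 [[286, 366], [286, 338], [285, 254], [109, 245], [460, 246], [177, 172]]
96 [[286, 376], [286, 350], [285, 260], [110, 249], [459, 250], [177, 170]]
98 [[286, 384], [286, 360], [285, 265], [111, 254], [458, 254], [177, 167]]
```

View pics/wrist10.png

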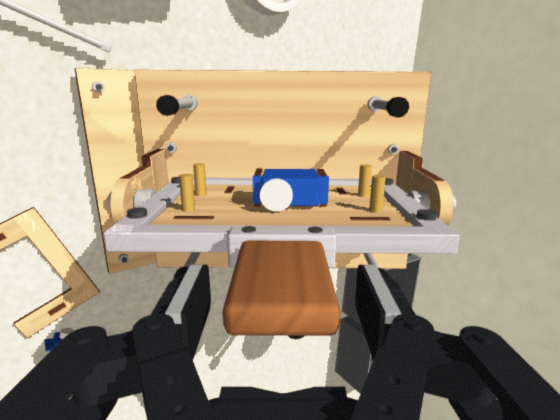

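Request:
carry_out --xyz '[[-1,0,0],[-1,0,0],[-1,0,0],[-1,0,0],[-1,0,0],[-1,0,0]]' --rot '[[0,0,0],[0,0,0],[0,0,0],[0,0,0],[0,0,0],[0,0,0]]' --claw '[-1,-1,-1,-1,-1,-1]' --force 110

```text
time_s: 10.82
tcp_pos: [0.5445, -0.0708, 0.2519]
ee_rot: [0.652, 0.696, 0.219, 0.206]
ft_force: [-16.7, 0.3, 16.1]
width: 0.496
```

```bash
python3 st.py; python3 ang.py wrist11; python3 pr.py wrist11 84 94
```

```text
t 10.82 g(pivot mm) [ -1.8   1.7 123.9] r 123.9 th 89.2 F pivot [-4.4  1.4 22.7] tq [0.22 1.43 0.24] w 0.496 q [ 1.1  -0.02 -0.94  2.2  -0.37  0.38  0.52] rot [ 0.  -0.1  0.1]
10.8167
84 [[287, 299], [288, 263], [286, 218], [107, 215], [465, 215], [179, 178]]
86 [[287, 312], [288, 277], [286, 224], [107, 220], [464, 220], [179, 176]]
88 [[287, 324], [287, 291], [286, 230], [108, 225], [464, 225], [179, 174]]
90 [[287, 336], [287, 304], [286, 236], [108, 229], [463, 229], [178, 172]]
92 [[287, 347], [287, 317], [286, 242], [109, 234], [463, 234], [178, 170]]
```

View pics/wrist11.png

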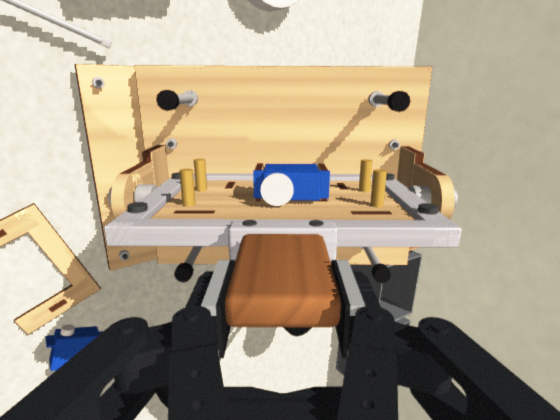

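```bash
cat > tab.py <<'E'
import numpy as np,sys
r,a,b,n=map(float,sys.argv[1:5])
d=lambda t:np.array([r*np.cos(np.radians(t)),-r*np.sin(np.radians(t))])
print([[float(v) for v in np.round(d(t)-d(a),1)] for t in np.linspace(a,b,int(n)+1)[1:]])
E
python3 tab.py 124.5 89 101 6;python3 tab.py 124.5 101 121 10
```

```text
[[-4.3, 0.0], [-8.7, 0.2], [-13.0, 0.5], [-17.3, 0.9], [-21.6, 1.5], [-25.9, 2.3]]
[[-4.3, 0.9], [-8.5, 2.0], [-12.6, 3.2], [-16.8, 4.5], [-20.9, 6.0], [-24.9, 7.6], [-28.9, 9.4], [-32.8, 11.3], [-36.6, 13.3], [-40.4, 15.5]]
```

Request:
carry_out --xyz '[[-2,0.5,-1],[-6,0.5,-1.3],[-10.5,0.5,-1],[-15,0.5,-0.6],[-20,0.5,0],[-25,0.5,0.8]]' --rot '[[0,0,0],[0,0,0],[0,0,0],[0,0,0],[0,0,0],[0,0,0]]' --claw '[-1,-1,-1,-1,-1,-1]' --force 110

```text
time_s: 11.37
tcp_pos: [0.5468, -0.0939, 0.2505]
ee_rot: [0.651, 0.697, 0.219, 0.205]
ft_force: [-5.5, 7.3, 2.3]
width: 0.495
```

```bash
python3 st.py; python3 ang.py wrist12; python3 pr.py wrist12 88 106
```

```text
t 11.37 g(pivot mm) [ -2.  -21.5 122.3] r 124.2 th 100.0 F pivot [-2.8  7.7  4.7] tq [1.81 0.96 2.15] w 0.495 q [ 1.12  0.01 -0.91  2.18 -0.4   0.39  0.6 ] rot [ 0.1  0.1 -0.1]
11.3667
88 [[288, 271], [288, 233], [287, 189], [100, 185], [473, 186], [176, 150]]
90 [[288, 284], [288, 248], [287, 195], [101, 190], [472, 191], [176, 148]]
92 [[288, 297], [288, 262], [287, 202], [101, 195], [471, 196], [176, 146]]
94 [[288, 309], [288, 276], [287, 208], [102, 200], [470, 201], [176, 143]]
96 [[288, 320], [288, 290], [286, 214], [103, 205], [470, 206], [175, 141]]
98 [[288, 331], [288, 302], [286, 220], [104, 210], [469, 211], [175, 139]]
100 [[287, 341], [288, 314], [286, 225], [105, 215], [467, 216], [174, 137]]
102 [[287, 349], [288, 325], [286, 231], [106, 220], [466, 220], [174, 135]]
104 [[287, 358], [287, 335], [286, 236], [107, 224], [465, 225], [174, 132]]
```

View pics/wrist12.png

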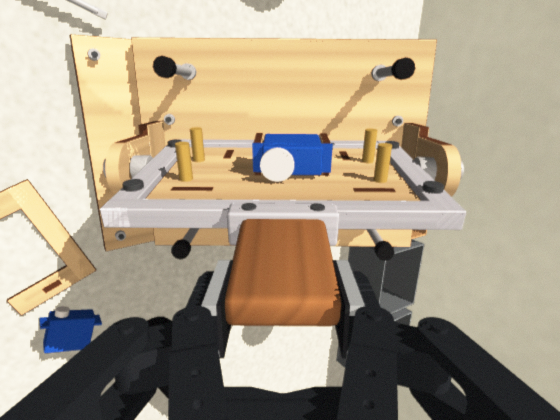

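```bash
cat > inc.py <<'E'
import numpy as np,sys
from scipy.spatial.transform import Rotation as R
# usage: th0 ph0 th1 ph1 n r rho ; pivot (y,z) plane, tool x=+y, tool z=-z at phi=0
th0,ph0,th1,ph1=map(float,sys.argv[1:5]); n=int(sys.argv[5]); r=float(sys.argv[6]) if len(sys.argv)>6 else 124.; rho=23.
def pose(th,ph):
    t,p=np.radians([th,ph]); z=np.array([np.sin(p),-np.cos(p)]); x=np.array([np.cos(p),np.sin(p)])
    return r*np.array([np.cos(t),np.sin(t)])+rho*z,x,z
p0,x0,z0=pose(th0,ph0); X=[];Q=[]
for k in range(1,n+1):
    f=k/n; p,_,_=pose(th0+(th1-th0)*f,ph0+(ph1-ph0)*f)
    X.append([round(float((p-p0)@x0),1),0,round(float((p-p0)@z0),1)]); Q.append([0,round((ph1-ph0)*f,1),0])
print(X);print(Q)
E
python3 inc.py 101 0 113 10 8
```

```text
[[-2.7, 0, 0.7], [-5.3, 0, 1.4], [-8.0, 0, 2.2], [-10.6, 0, 3.1], [-13.2, 0, 4.0], [-15.7, 0, 5.0], [-18.3, 0, 6.1], [-20.8, 0, 7.2]]
[[0, 1.2, 0], [0, 2.5, 0], [0, 3.8, 0], [0, 5.0, 0], [0, 6.2, 0], [0, 7.5, 0], [0, 8.8, 0], [0, 10.0, 0]]
```

Request:
carry_out --xyz '[[-2.7,0,0.7],[-5.3,0,1.4],[-8,0,2.2],[-10.6,0,3.1],[-13.2,0,4],[-15.7,0,5],[-18.3,0,6.1],[-20.8,0,7.2]]' --rot '[[0,1.2,0],[0,2.5,0],[0,3.8,0],[0,5,0],[0,6.2,0],[0,7.5,0],[0,8.8,0],[0,10,0]]' --claw '[-1,-1,-1,-1,-1,-1,-1,-1]' --force 80

```text
time_s: 12.08
tcp_pos: [0.552, -0.1143, 0.2448]
ee_rot: [0.629, 0.712, 0.276, 0.143]
ft_force: [-6.9, 5.5, 1.9]
width: 0.497
```

```bash
python3 st.py; python3 ang.py wrist13; python3 pr.py wrist13 98 118
```

```text
t 12.08 g(pivot mm) [ -2.1 -46.3 115.1] r 124.0 th 111.9 F pivot [-4.2  6.   5.3] tq [1.13 0.9  1.99] w 0.497 q [ 1.23  0.14 -0.9   2.11 -0.61  0.54  0.95] rot [ 0.1 10.1 -0.1]
12.0833
98 [[289, 261], [289, 223], [287, 182], [99, 178], [475, 179], [176, 146]]
100 [[289, 275], [289, 238], [287, 188], [99, 184], [474, 185], [176, 144]]
102 [[288, 288], [289, 253], [287, 195], [100, 189], [474, 190], [175, 142]]
104 [[288, 301], [289, 267], [287, 201], [101, 194], [473, 195], [175, 140]]
106 [[288, 312], [289, 281], [287, 207], [102, 199], [472, 200], [175, 137]]
108 [[288, 323], [288, 294], [287, 213], [102, 204], [471, 205], [174, 135]]
110 [[288, 333], [288, 306], [287, 219], [103, 209], [470, 210], [174, 133]]
112 [[288, 343], [288, 317], [287, 224], [105, 213], [469, 214], [174, 130]]
114 [[288, 351], [288, 328], [287, 230], [106, 218], [467, 219], [173, 128]]
116 [[287, 359], [288, 337], [287, 235], [107, 222], [466, 223], [173, 126]]
```

View pics/wrist13.png

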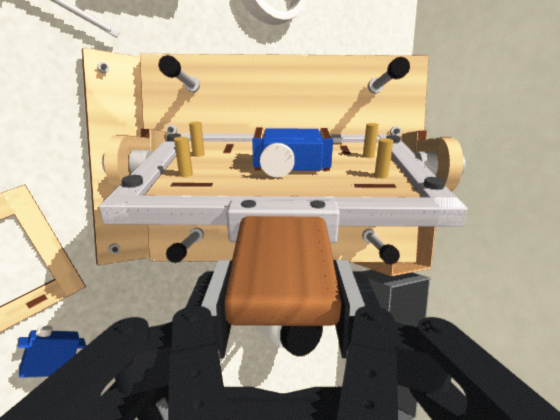

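```bash
python3 inc.py 113 10 129 26 10; python3 inc.py 129 26 145 42 10;python3 inc.py 129 26 145 36 10
```

```text
[[-2.7, 0, 0.8], [-5.4, 0, 1.7], [-8.1, 0, 2.7], [-10.7, 0, 3.7], [-13.3, 0, 4.8], [-15.9, 0, 6.0], [-18.5, 0, 7.3], [-21.0, 0, 8.6], [-23.5, 0, 10.0], [-25.9, 0, 11.5]]
[[0, 1.6, 0], [0, 3.2, 0], [0, 4.8, 0], [0, 6.4, 0], [0, 8.0, 0], [0, 9.6, 0], [0, 11.2, 0], [0, 12.8, 0], [0, 14.4, 0], [0, 16.0, 0]]
[[-2.7, 0, 0.8], [-5.4, 0, 1.7], [-8.1, 0, 2.7], [-10.7, 0, 3.7], [-13.3, 0, 4.8], [-15.9, 0, 6.0], [-18.5, 0, 7.3], [-21.0, 0, 8.6], [-23.5, 0, 10.0], [-25.9, 0, 11.5]]
[[0, 1.6, 0], [0, 3.2, 0], [0, 4.8, 0], [0, 6.4, 0], [0, 8.0, 0], [0, 9.6, 0], [0, 11.2, 0], [0, 12.8, 0], [0, 14.4, 0], [0, 16.0, 0]]
[[-3.0, 0, 0.8], [-5.9, 0, 1.7], [-8.8, 0, 2.7], [-11.7, 0, 3.8], [-14.5, 0, 5.0], [-17.4, 0, 6.2], [-20.1, 0, 7.5], [-22.9, 0, 9.0], [-25.6, 0, 10.4], [-28.2, 0, 12.0]]
[[0, 1.0, 0], [0, 2.0, 0], [0, 3.0, 0], [0, 4.0, 0], [0, 5.0, 0], [0, 6.0, 0], [0, 7.0, 0], [0, 8.0, 0], [0, 9.0, 0], [0, 10.0, 0]]
```

Request:
carry_out --xyz '[[-2.7,0.2,0.7],[-5.4,0.5,1.5],[-8,0.5,2.4],[-10.7,0.5,3.4],[-13.3,0.5,4.5],[-16,0.5,5.7],[-18.5,0.5,7],[-21,0.5,8.3],[-23.5,0.5,9.7],[-26,0.5,11.2]]' --rot '[[0,1.6,0],[0,3.2,0],[0,4.8,0],[0,6.4,0],[0,8,0],[0,9.6,0],[0,11.2,0],[0,12.8,0],[0,14.4,0],[0,16,0]]' --claw '[-1,-1,-1,-1,-1,-1,-1,-1,-1,-1]' --force 80

```text
time_s: 12.97
tcp_pos: [0.5622, -0.1371, 0.232]
ee_rot: [0.585, 0.725, 0.361, 0.042]
ft_force: [-7.3, 4.8, -1.0]
width: 0.499
```

```bash
python3 st.py; python3 ang.py wrist14; python3 pr.py wrist14 112 134; python3 -c "
from cell import cams
import cv2
a=cams.snapshot('side')['frame'][100:350,150:440,::-1];cv2.imwrite('pics/side14.png',cv2.resize(a,None,fx=2.4,fy=2.4))"
```

```text
t 12.97 g(pivot mm) [ -2.2 -75.7  97.6] r 123.5 th 127.8 F pivot [-6.3  5.2  3.2] tq [0.65 0.31 2.  ] w 0.499 q [ 1.29  0.41 -0.87  1.95 -0.59  0.77  1.11] rot [ 0.1 26.2 -0.1]
12.9667
112 [[289, 249], [290, 208], [287, 177], [99, 174], [476, 175], [177, 150]]
114 [[289, 263], [289, 224], [287, 183], [99, 180], [476, 181], [176, 147]]
116 [[289, 277], [289, 240], [287, 190], [100, 185], [475, 186], [176, 145]]
118 [[289, 290], [289, 255], [287, 196], [100, 190], [474, 191], [176, 143]]
120 [[289, 303], [289, 269], [287, 202], [101, 195], [473, 196], [176, 140]]
122 [[289, 314], [289, 283], [287, 208], [102, 200], [472, 201], [175, 138]]
124 [[288, 325], [289, 295], [287, 214], [103, 205], [471, 206], [175, 136]]
126 [[288, 335], [289, 308], [287, 220], [104, 210], [470, 211], [175, 134]]
128 [[288, 344], [289, 319], [287, 226], [105, 215], [469, 216], [174, 131]]
130 [[288, 353], [288, 329], [287, 231], [106, 219], [468, 220], [174, 129]]
132 [[288, 360], [288, 339], [287, 236], [107, 223], [467, 224], [173, 127]]
```

View pics/wrist14.png

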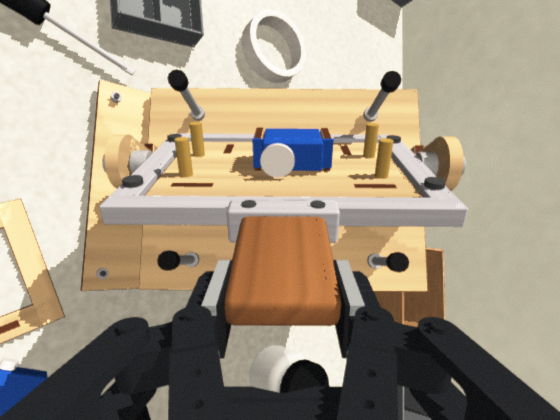

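View pics/side14.png

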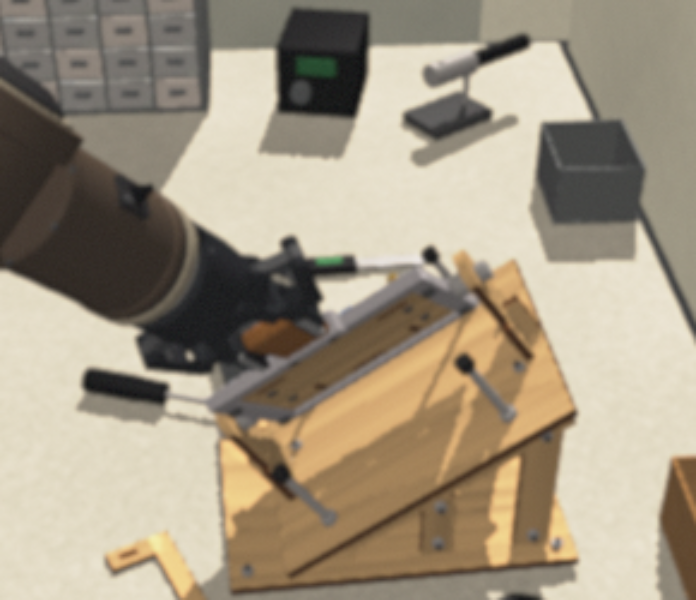

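Request:
carry_out --xyz '[[-2.7,-0.3,0.8],[-5.4,-0.6,1.7],[-8,-0.8,2.7],[-10.7,-0.8,3.7],[-13.3,-0.8,4.8],[-16,-0.8,6],[-18.5,-0.8,7.3],[-21,-0.8,8.6],[-23.5,-0.8,10],[-26,-0.8,11.5]]' --rot '[[0,1.6,0],[0,3.2,0],[0,4.8,0],[0,6.4,0],[0,8,0],[0,9.6,0],[0,11.2,0],[0,12.8,0],[0,14.4,0],[0,16,0]]' --claw '[-1,-1,-1,-1,-1,-1,-1,-1,-1,-1]' --force 80

```text
time_s: 13.9
tcp_pos: [0.5756, -0.1546, 0.2143]
ee_rot: [0.529, 0.724, 0.439, -0.059]
ft_force: [-5.4, 5.0, 0.6]
width: 0.494
```

```bash
python3 st.py; python3 ang.py wrist15; python3 pr.py wrist15 132 146; python3 -c "
from cell import cams
import cv2
a=cams.snapshot('side')['frame'][100:350,150:440,::-1];cv2.imwrite('pics/side15.png',cv2.resize(a,None,fx=2.4,fy=2.4))
a=cams.snapshot('scene')['frame'][50:275,75:375,::-1];cv2.imwrite('pics/scene15.png',cv2.resize(a,None,fx=2.6,fy=2.6))"
```

```text
t 13.90 g(pivot mm) [ -2.4 -99.3  72.6] r 123.0 th 143.8 F pivot [-3.8  5.4  3.4] tq [ 0.75 -0.32  1.82] w 0.494 q [ 1.26  0.68 -0.83  1.75 -0.52  1.01  1.16] rot [ 0.  42.2 -0.1]
13.9
132 [[290, 278], [290, 241], [288, 190], [100, 186], [476, 187], [176, 145]]
134 [[290, 291], [290, 256], [288, 197], [100, 191], [475, 192], [176, 143]]
136 [[289, 304], [290, 270], [288, 203], [101, 196], [474, 197], [176, 141]]
138 [[289, 315], [290, 284], [288, 209], [102, 201], [473, 202], [175, 139]]
140 [[289, 326], [290, 297], [288, 215], [103, 206], [472, 207], [175, 136]]
142 [[289, 336], [289, 309], [288, 221], [104, 211], [471, 212], [174, 134]]
144 [[289, 346], [289, 320], [288, 226], [105, 215], [470, 216], [174, 132]]
```

View pics/wrist15.png

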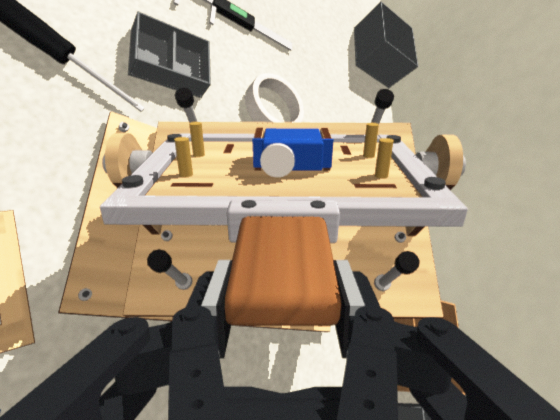

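View pics/scene15.png

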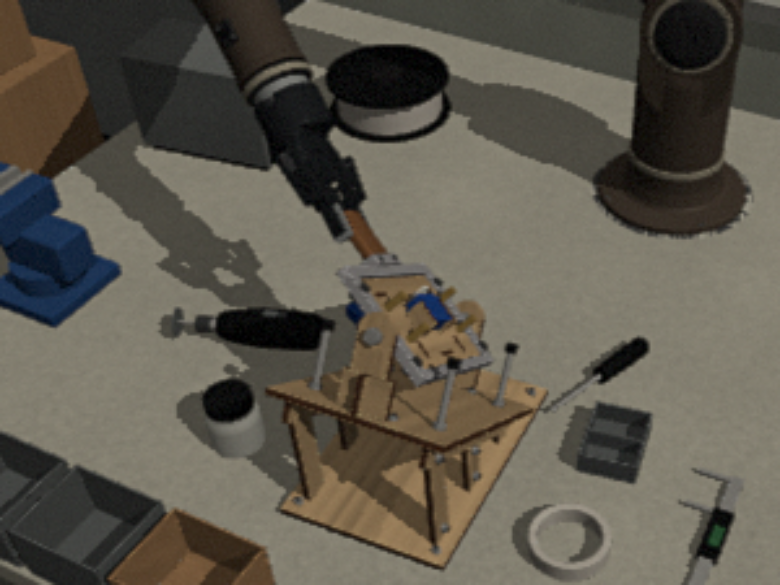

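View pics/side15.png

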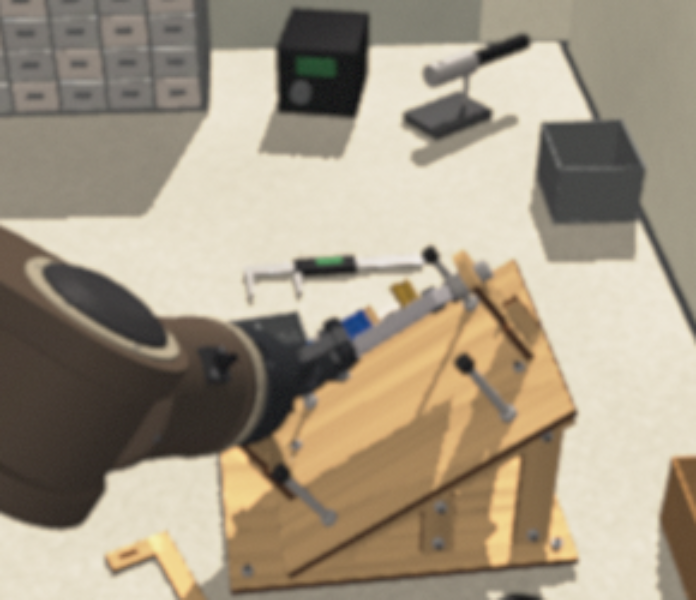

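```bash
python3 inc.py 145 42 160 57 10; python3 inc.py 160 57 175 69 10
```

```text
[[-2.6, 0, 0.8], [-5.1, 0, 1.6], [-7.6, 0, 2.5], [-10.1, 0, 3.5], [-12.5, 0, 4.5], [-15.0, 0, 5.6], [-17.4, 0, 6.7], [-19.7, 0, 7.9], [-22.1, 0, 9.2], [-24.4, 0, 10.6]]
[[0, 1.5, 0], [0, 3.0, 0], [0, 4.5, 0], [0, 6.0, 0], [0, 7.5, 0], [0, 9.0, 0], [0, 10.5, 0], [0, 12.0, 0], [0, 13.5, 0], [0, 15.0, 0]]
[[-2.7, 0, 0.8], [-5.3, 0, 1.6], [-7.9, 0, 2.5], [-10.6, 0, 3.5], [-13.1, 0, 4.5], [-15.7, 0, 5.7], [-18.2, 0, 6.9], [-20.7, 0, 8.1], [-23.1, 0, 9.4], [-25.5, 0, 10.8]]
[[0, 1.2, 0], [0, 2.4, 0], [0, 3.6, 0], [0, 4.8, 0], [0, 6.0, 0], [0, 7.2, 0], [0, 8.4, 0], [0, 9.6, 0], [0, 10.8, 0], [0, 12.0, 0]]
```

Request:
carry_out --xyz '[[-2.6,-0.2,0.6],[-5.1,-0.3,1.2],[-7.6,-0.3,2],[-10,-0.3,3],[-12.5,-0.3,4],[-15,-0.3,5.1],[-17.4,-0.3,6.2],[-19.7,-0.3,7.4],[-22,-0.3,8.7],[-24.4,-0.3,10]]' --rot '[[0,1.5,0],[0,3,0],[0,4.5,0],[0,6,0],[0,7.5,0],[0,9,0],[0,10.5,0],[0,12,0],[0,13.5,0],[0,15,0]]' --claw '[-1,-1,-1,-1,-1,-1,-1,-1,-1,-1]' --force 80

```text
time_s: 14.88
tcp_pos: [0.5904, -0.1652, 0.1941]
ee_rot: [0.468, 0.709, 0.504, -0.153]
ft_force: [0.2, 9.8, -2.9]
width: 0.498
```

```bash
python3 st.py; python3 ang.py wrist16; python3 pr.py wrist16 146 164; python3 -c "
from cell import cams
import cv2
a=cams.snapshot('scene')['frame'][50:275,75:375,::-1];cv2.imwrite('pics/scene16.png',cv2.resize(a,None,fx=2.6,fy=2.6))"
```

```text
t 14.88 g(pivot mm) [  -2.5 -114.6   43.5] r 122.6 th 159.2 F pivot [-1.   9.7 -2.8] tq [0.09 0.91 0.01] w 0.498 q [ 1.2   0.91 -0.8   1.54 -0.48  1.25  1.17] rot [ 0.1 57.1  0.1]
14.8833
146 [[290, 271], [290, 233], [288, 186], [99, 183], [477, 182], [176, 146]]
148 [[290, 285], [290, 248], [288, 193], [99, 188], [476, 188], [176, 144]]
150 [[290, 297], [290, 263], [288, 199], [100, 193], [475, 193], [175, 142]]
152 [[290, 310], [290, 277], [288, 205], [101, 198], [474, 198], [175, 139]]
154 [[290, 321], [290, 290], [288, 211], [102, 203], [473, 203], [175, 137]]
156 [[290, 331], [290, 303], [288, 217], [103, 208], [472, 208], [174, 135]]
158 [[290, 341], [290, 314], [288, 223], [104, 213], [471, 213], [174, 133]]
160 [[289, 350], [290, 325], [288, 228], [105, 218], [470, 217], [173, 130]]
162 [[289, 358], [290, 335], [288, 234], [106, 222], [469, 222], [173, 128]]
```

View pics/wrist16.png

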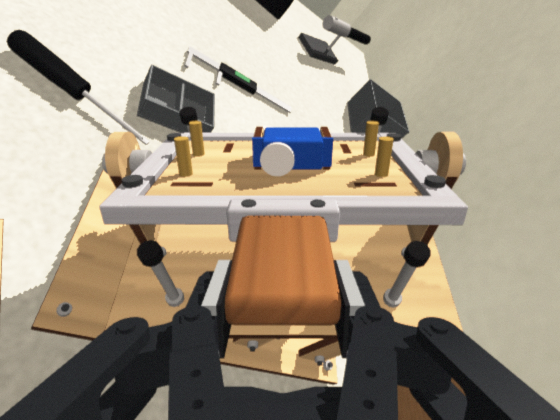

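View pics/scene16.png

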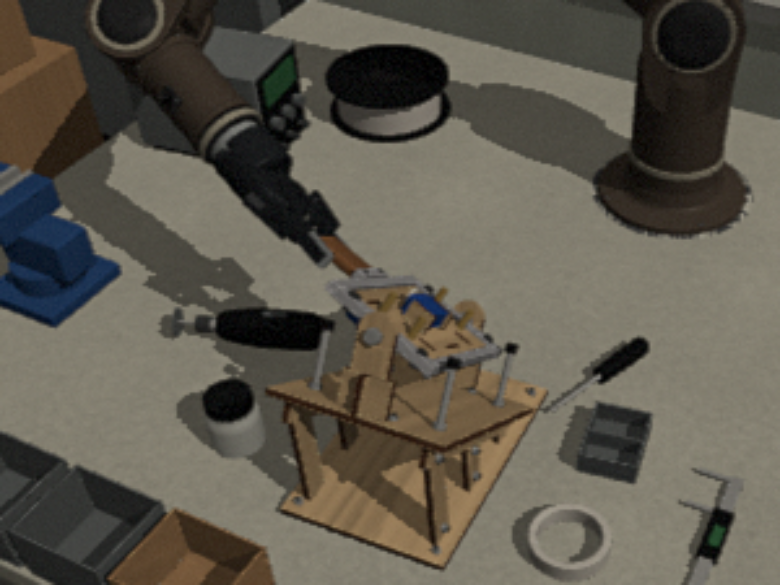

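Request:
carry_out --xyz '[[-2.7,0,1.2],[-5.3,0,2.3],[-8,0,3.3],[-10.6,0,4.3],[-13,0,5.3],[-15.7,0,6.5],[-18.2,0,7.7],[-20.7,0,8.9],[-23,0,10.2],[-25.5,0,11.6]]' --rot '[[0,1.2,0],[0,2.4,0],[0,3.6,0],[0,4.8,0],[0,6,0],[0,7.2,0],[0,8.4,0],[0,9.6,0],[0,10.8,0],[0,12,0]]' --claw '[-1,-1,-1,-1,-1,-1,-1,-1,-1,-1]' --force 80

```text
time_s: 15.82
tcp_pos: [0.6055, -0.1691, 0.1728]
ee_rot: [0.412, 0.69, 0.551, -0.227]
ft_force: [-4.1, 9.3, -1.9]
width: 0.494
```

```bash
python3 st.py; python3 ang.py wrist17; python3 pr.py wrist17 162 178; python3 inc.py 175 69 187 77 10;python3 -c "
from cell import cams
import cv2
a=cams.snapshot('scene')['frame'][50:275,75:375,::-1];cv2.imwrite('pics/scene17.png',cv2.resize(a,None,fx=2.6,fy=2.6))"
```

```text
t 15.82 g(pivot mm) [  -2.6 -121.7   13.2] r 122.4 th 173.8 F pivot [-3.9  9.6  0.4] tq [-0.71  0.72  0.83] w 0.494 q [ 1.12  1.1  -0.79  1.35 -0.47  1.45  1.17] rot [ 0.  69.2  0. ]
15.8167
162 [[291, 287], [291, 251], [288, 190], [98, 184], [479, 185], [175, 136]]
164 [[290, 299], [291, 265], [288, 197], [98, 190], [478, 190], [174, 134]]
166 [[290, 311], [291, 279], [288, 203], [99, 195], [477, 195], [174, 132]]
168 [[290, 322], [291, 292], [288, 209], [100, 200], [476, 200], [174, 129]]
170 [[290, 332], [290, 304], [288, 215], [101, 205], [475, 205], [173, 127]]
172 [[290, 341], [290, 316], [288, 220], [103, 209], [473, 210], [173, 125]]
174 [[290, 350], [290, 326], [288, 226], [104, 214], [472, 214], [172, 122]]
176 [[289, 357], [290, 336], [288, 231], [105, 218], [471, 219], [172, 120]]
[[-2.2, 0, 0.7], [-4.3, 0, 1.5], [-6.5, 0, 2.4], [-8.6, 0, 3.2], [-10.7, 0, 4.2], [-12.7, 0, 5.1], [-14.8, 0, 6.2], [-16.8, 0, 7.2], [-18.8, 0, 8.3], [-20.8, 0, 9.5]]
[[0, 0.8, 0], [0, 1.6, 0], [0, 2.4, 0], [0, 3.2, 0], [0, 4.0, 0], [0, 4.8, 0], [0, 5.6, 0], [0, 6.4, 0], [0, 7.2, 0], [0, 8.0, 0]]
```

View pics/wrist17.png

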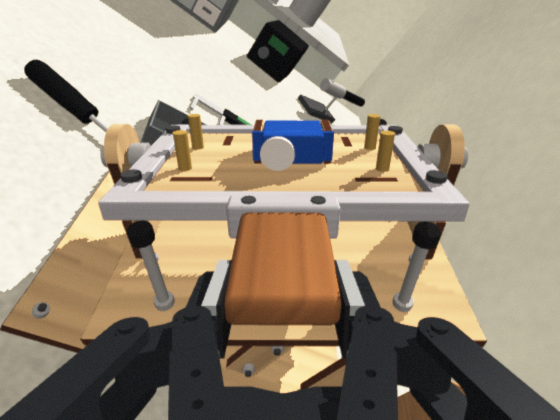

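View pics/scene17.png

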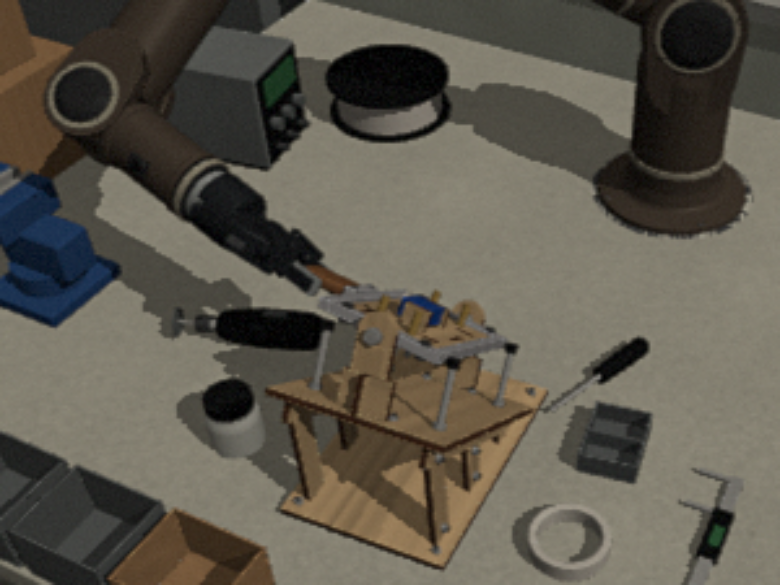

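Request:
carry_out --xyz '[[-2,0,1],[-4,0,2],[-6,0,3],[-8,0,4],[-10,0,5],[-11.5,0,6],[-13,0,6.8],[-14.5,0,7.5],[-16,0,8.2],[-17.5,0,9]]' --rot '[[0,0.8,0],[0,1.6,0],[0,2.4,0],[0,3.2,0],[0,4,0],[0,4.8,0],[0,5.4,0],[0,6,0],[0,6.5,0],[0,7,0]]' --claw '[-1,-1,-1,-1,-1,-1,-1,-1,-1,-1]' --force 80

```text
time_s: 16.75
tcp_pos: [0.6165, -0.168, 0.1571]
ee_rot: [0.379, 0.675, 0.574, -0.267]
ft_force: [-16.4, -6.6, 11.7]
width: 0.495
```

```bash
python3 st.py; python3 ang.py wrist18; python3 pr.py wrist18 170 186; python3 -c "
from cell import cams
import cv2
a=cams.snapshot('scene')['frame'][150:275,125:375,::-1];cv2.imwrite('pics/scene18.png',cv2.resize(a,None,fx=3.2,fy=3.2))"
```

```text
t 16.75 g(pivot mm) [  -2.5 -122.2   -8.5] r 122.5 th -176.0 F pivot [-7.1 -5.5 19.2] tq [2.08 0.56 3.3 ] w 0.495 q [ 1.07  1.21 -0.79  1.24 -0.47  1.56  1.16] rot [ 0. 76.  0.]
16.75
170 [[291, 280], [291, 243], [288, 182], [94, 176], [482, 176], [173, 127]]
172 [[290, 293], [291, 258], [288, 188], [95, 181], [481, 181], [173, 125]]
174 [[290, 305], [291, 272], [288, 194], [96, 186], [480, 187], [172, 123]]
176 [[290, 316], [291, 285], [288, 201], [97, 192], [479, 192], [172, 120]]
178 [[290, 326], [290, 298], [288, 207], [98, 197], [478, 197], [171, 118]]
180 [[290, 335], [290, 309], [288, 212], [99, 201], [476, 201], [171, 116]]
182 [[290, 344], [290, 320], [288, 218], [101, 206], [475, 206], [170, 113]]
184 [[289, 351], [290, 330], [288, 223], [102, 211], [474, 211], [170, 111]]
```

View pics/wrist18.png

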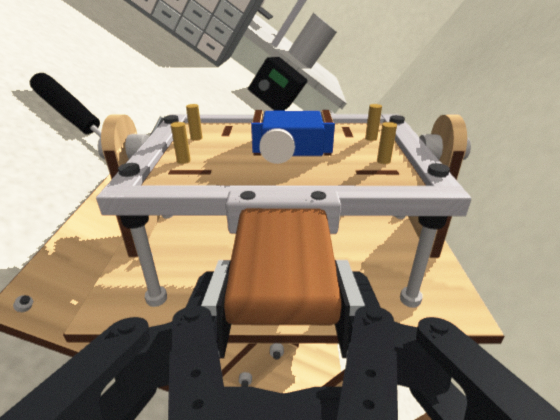

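View pics/scene18.png

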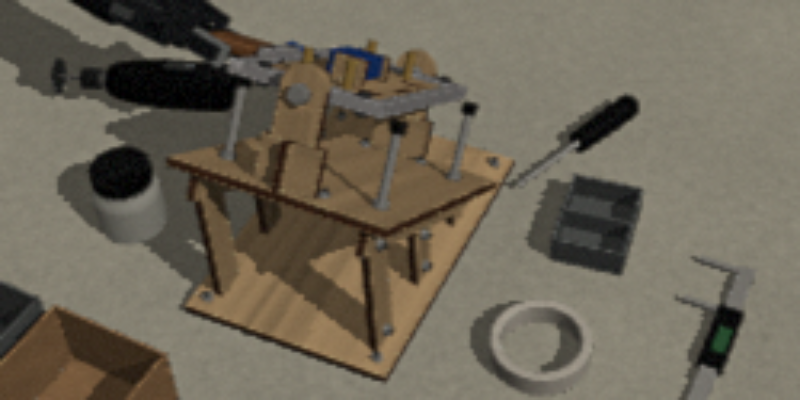

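Request:
carry_out --xyz '[[0.8,0,0],[1.5,0,0],[1.5,0,0],[1.5,0,0],[1.5,0,0],[1.5,0,0],[1.5,0,0]]' --rot '[[0,0,0],[0,0,0],[0,0,0],[0,0,0],[0,0,0],[0,0,0],[0,0,0]]' --claw '[-1,-1,0.1,0.3,0.6,0.6,0.6]' --force 40

```text
time_s: 17.43
tcp_pos: [0.6177, -0.1665, 0.1576]
ee_rot: [0.379, 0.675, 0.574, -0.266]
ft_force: [0.8, 0.8, 0.1]
width: 0.804
```

```bash
python3 st.py; python3 ang.py wrist19; python3 pr.py wrist19 174 184; python3 -c "
from h import *
for n,(u,v) in dict(vise=(95,160),rotary=(180,176)).items():
    K_=K['scene'];W_=W['scene'];c=-W_[:,:3].T@W_[:,3]
    d=W_[:,:3].T@(np.linalg.inv(K_)@[u,v,1]*[1,-1,-1]); print(n,c+d*(-c[2]/d[2]))"
```

```text
t 17.43 g(pivot mm) [  -1.2 -120.7   -8.7] r 121.0 th -175.9 F pivot [ 0.7  0.7 -0.4] tq [-1.03  0.04  0.02] w 0.804 q [ 1.07  1.21 -0.79  1.24 -0.47  1.55  1.16] rot [-0.1 75.9 -0. ]
17.4333
174 [[287, 308], [287, 275], [286, 195], [92, 187], [479, 188], [170, 122]]
176 [[286, 319], [287, 288], [286, 202], [93, 192], [478, 193], [170, 120]]
178 [[286, 329], [287, 301], [286, 208], [94, 197], [477, 198], [169, 117]]
180 [[286, 338], [287, 312], [285, 213], [95, 202], [475, 203], [169, 115]]
182 [[286, 347], [286, 323], [285, 219], [97, 207], [474, 207], [168, 113]]
vise [ 0.60073559 -0.6634263   0.        ]
rotary [ 5.33750565e-01 -3.49139695e-01  1.11022302e-16]
```

View pics/wrist19.png

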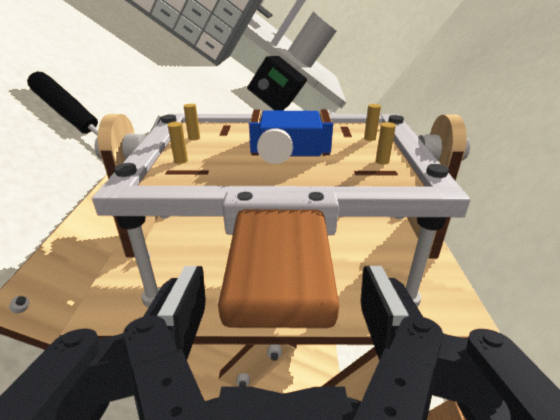

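Request:
carry_out --xyz '[[1,0,-6],[3,0,-14],[6,0,-24],[12,0,-34],[20,0,-44],[32,0,-54],[48,0,-62],[66,0,-68],[84,0,-72],[100,0,-75]]' --rot '[[0,0,0],[0,0,0],[0,0,0],[0,0,0],[0,0,0],[0,0,0],[0,0,0],[0,0,0],[0,0,0],[0,0,0]]' --claw '[0.6,0.6,0.6,0.6,0.6,0.6,0.6,0.6,0.6,0.6]'

```text
time_s: 18.32
tcp_pos: [0.5534, -0.2196, 0.2545]
ee_rot: [0.379, 0.676, 0.574, -0.265]
ft_force: [1.3, -1.0, -0.1]
width: 0.801
```

Request:
carry_out --xyz '[[0,0,0],[0,0,0],[0,0,0]]' --rot '[[0,0,0],[0,0,0],[0,0,0]]' --claw '[0.6,0.6,0.6]'

```text
time_s: 18.57
tcp_pos: [0.5545, -0.2188, 0.252]
ee_rot: [0.379, 0.676, 0.574, -0.266]
ft_force: [-0.5, -0.1, -0.2]
width: 0.798
```

```bash
python3 st.py; python3 ang.py wrist20
python3 - <<'E'
from cell import cams
import cv2
f={n:cams.snapshot(n)['frame'][:,:,::-1] for n in ('scene','side')}
for n in f: cv2.imwrite(f'pics/{n}20.png',f[n])
from ov import *
overlay([.604,-.0685,.066],.031,'fin','20',np.pi)
E
```

```text
t 18.57 g(pivot mm) [  -1.5 -168.7  106.7] r 199.6 th 147.7 F pivot [-0.5 -0.   0.1] tq [-1.03  0.08  0.02] w 0.798 q [ 1.19  1.08 -0.82  1.26 -0.49  1.69  1.12] rot [-0.  75.9 -0. ]
18.5667
```

View pics/scene20.png

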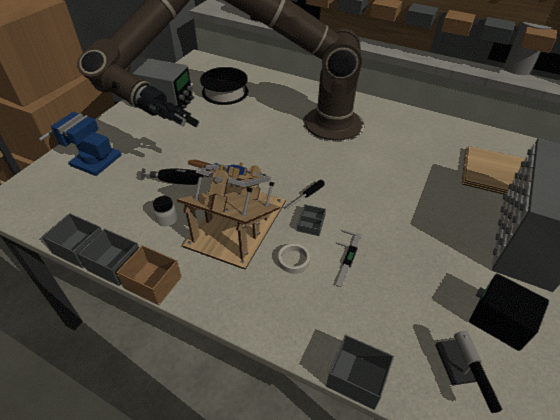

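View pics/ov_scene_fin.png

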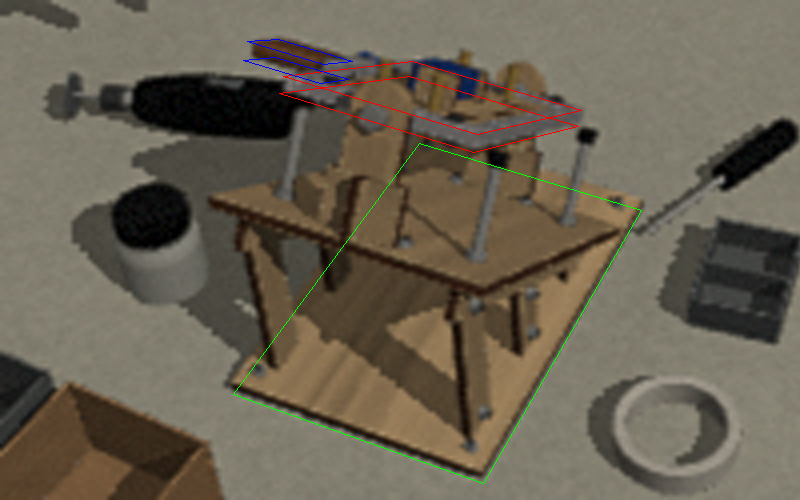

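View pics/ov_side_fin.png

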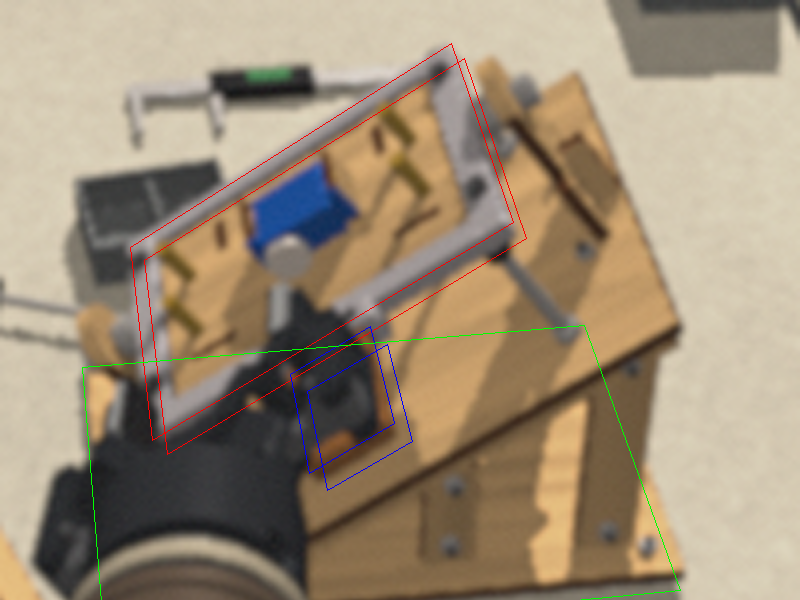

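View pics/wrist20.png

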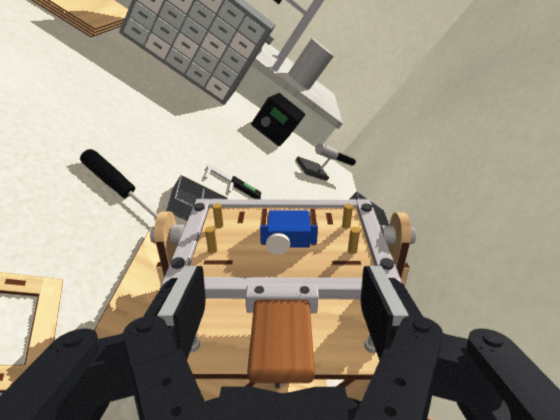

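```bash
python3 pr.py wrist20 174 184
python3 - <<'E'
import cv2
a=cv2.imread('pics/wrist20.png')[180:400,140:430]; cv2.imwrite('pics/wrist20z.png',cv2.resize(a,None,fx=2.7,fy=2.7,interpolation=cv2.INTER_CUBIC))
a=cv2.imread('pics/scene20.png')[150:230,175:300]; cv2.imwrite('pics/scene20z.png',cv2.resize(a,None,fx=6,fy=6,interpolation=cv2.INTER_CUBIC))
E
```

```text
174 [[285, 374], [285, 358], [285, 292], [161, 283], [409, 283], [198, 204]]
176 [[285, 379], [285, 365], [285, 295], [161, 286], [409, 286], [198, 203]]
178 [[285, 384], [285, 371], [285, 299], [162, 288], [408, 289], [198, 201]]
180 [[285, 389], [285, 376], [285, 302], [162, 291], [407, 292], [198, 200]]
182 [[285, 393], [285, 381], [285, 305], [163, 294], [407, 294], [197, 198]]
```

View pics/wrist20z.png

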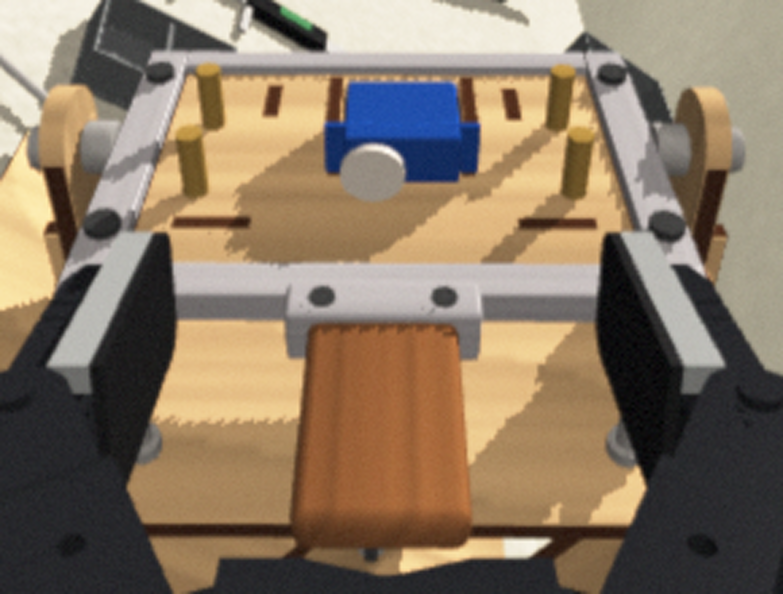

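View pics/scene20z.png

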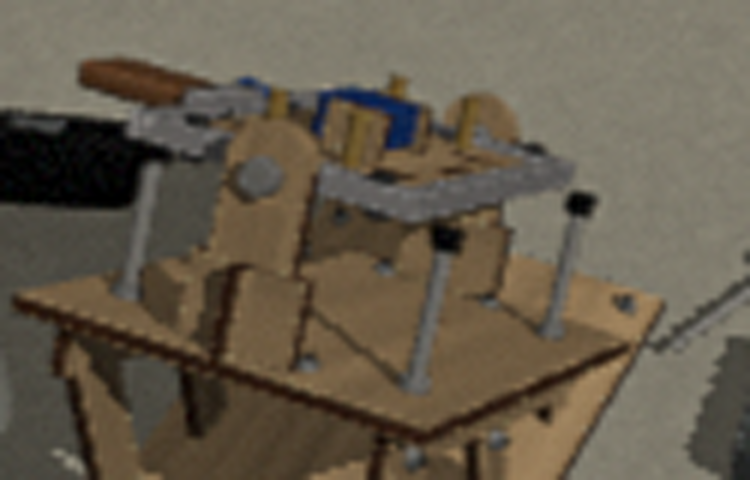

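Run:
```python
from cell import cams,ctrl
import cv2,numpy as np
f=cams.snapshot('scene')['frame'][:,:,::-1]; a=cv2.imread('pics/scene20.png'); d=np.abs(f.astype(int)-a).max(2)[150:275,125:375]; print(d.max(),(d>25).sum())
b=cv2.imread('pics/scene0.png'); d=(np.abs(f.astype(int)-b).max(2)>40).astype(np.uint8); n,_,s,_=cv2.connectedComponentsWithStats(d); print([x[:5].tolist() for x in s[1:] if x[4]>15])
s=ctrl.observe(); print(s['time_s'],s['ft_force'],np.abs(s['dq']).max())
print(ctrl.sign_off())
```

```text
36 1
[[161, 0, 10, 7, 32], [175, 0, 14, 13, 29], [225, 0, 20, 11, 116], [259, 0, 70, 48, 1256], [307, 0, 10, 6, 20], [328, 0, 5, 7, 17], [142, 19, 10, 16, 67], [338, 23, 10, 12, 25], [173, 36, 44, 36, 361], [329, 48, 11, 24, 56], [80, 50, 26, 24, 226], [353, 50, 7, 6, 18], [354, 58, 7, 14, 37], [72, 70, 26, 35, 393], [189, 73, 12, 10, 73], [248, 78, 12, 6, 35], [132, 81, 15, 14, 44], [137, 86, 9, 11, 29], [98, 89, 17, 20, 208], [248, 93, 10, 8, 33], [81, 107, 10, 9, 52], [141, 108, 58, 19, 397], [96, 116, 65, 41, 917], [49, 134, 9, 15, 91], [188, 160, 59, 15, 302], [266, 180, 26, 14, 181], [158, 184, 22, 8, 58], [239, 186, 14, 11, 54], [250, 193, 8, 6, 35]]
18.7667 [-0.11255159 -0.10379731 -0.18492264] 0.002920532762592791
the job is handed in; nothing more can be done
None
```

The frame is turned over and lies on the right-hand posts with the servo and standoffs up. The gripper has let go and touches nothing, and the job is handed in. It took 18.8 s of the 40 s. It was not one clean swing, because I lost the grip partway through.

**The slip:** on the first grasp, at 30 N, the paddle crept in the pads and slipped out at about 88°. The frame stood balanced there for about 1.5 s and did not fall either way. I gripped it again at 80–110 N and turned the tool along with the frame. I then lowered it at roughly 20°/s until the force rose to about 19 N on the posts, eased off slightly and opened the gripper.

**Last checks:**
- **Rest:** two scene pictures taken just before handing in show the frame not moving. The wrist force was near 0 N, and the frame did not visibly shift when the gripper opened.
- **Angle:** the camera estimates disagree a little. The paddle end reads about 178°, one frame edge 177° and the far edge 180–181°. I take this as calibration error, since the frame looks seated on the rubber tips and did not drop on release.
- **Bystanders:** comparing the start and end scene pictures, the changes fall on the arm, its shadows and the holder. One patch, about 58 × 19 pixels, covers the ground by the rotary tool. I put it down to the paddle now hanging above it and shadows, because the tool looks unmoved, but I did not measure it separately.

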